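Pack tube plugs in a round tin and close it with the lid from under the cartons

ROBOT

A 6-joint arm with a two-finger parallel gripper is mounted at the origin on the work surface. World frame = base frame: x ahead of the robot, y to its left, z up, the work surface at z = 0. Lengths are in m, angles in rad, forces in N, time in s.
With the tool pointing down it reaches from about 0.35 to 0.775 m from the base axis. Payload 7.3 kg.
Tool frame: the origin (TCP) lies midway between the tips of the shut fingers; the grasp point (between the pads) lies 19 mm behind it (robot.tcp_to_grasp is the distance from the TCP to the grasp point, in m); z points along the fingers, y is the line along which they close (so a half turn about z gives the same grasp; the last joint's range is limited). The gripper opens to 92 mm and grips with 3 to 60 N. Pads are 19 mm wide; open, the fingers measure 130 mm over their backs; the gripper's body (75 mm by 190 mm) begins 47 mm behind the grasp point.
Start: joints at [1.064, 0.342, 1.524, -0, 1.275, -0.146], TCP at [0.185, 0.491, 0.227] pointing down, gripper open.
Joint ranges: [-2.53, 2.53], [-0.77, 2.02], [0.04, 2.7], [-1, 4.14], [0.28, 2.66], [-3.11, 3.11]. Speed limits (rad/s): [2.57, 2.57, 3.14, 3.14, 3.14, 3.14].

INTERFACE

Orientations are given as [roll, pitch, yaw] about the fixed x, y, z axes, in that order (R = Rz(yaw) Ry(pitch) Rx(roll)).
In Python, from cell import readout, cams, ticket, robot gives the robot as it stands. The module is installed in compiled form; this text tells all that it offers.
- The arm moves only by the tool jog_arm, never from a script. Its argument "plan" is a list of rows, each a list of 5 numbers: the shift along the world's x, y, z each as a share of 0.08 m, from -1 to 1, then the turn about the world's z as a share of 90 degrees, from -1 to 1, then the opening, from -1 (shut) to 1 (fully open). A call has 1 to 12 rows; each row is the pose to reach, as a shift and turn from the pose commanded when the call began; what a row does not reach only later rows make up. A row lasts 1/10 s, in which the tool goes at most 50 mm and 8.59 degrees, less where a joint would pass 70% of its speed; a pose out of reach is approached as far as the arm can. A call with a number of a shift or a turn outside -1 to 1 is refused whole. A call with a gripper value outside its range is refused whole. The fingers move at their own pace and stop on an object; "squeeze" is the grip in N (left out, the last holds). Time passes only in rows, so rows that repeat a pose let the fingers close. It gives the time, the measured TCP pose, the force, the opening and the grip force at its end, in the units of the state.
- readout.observe(): the state, without advancing time (a new reading comes with each control period).
- cams.read_camera(name): name is "scene" or "top" or "wrist"; returns the picture (384x512x3 uint8, blue, green, red); there is no depth.
- cams.calibration(name): a dict with "K" (3x3 intrinsics, pixels), "world_from_camera" (4x4, takes a point from camera to world coordinates). Camera axes: x right, y down, z forward; pixel columns grow to the right and rows downward; lengths in m; the calibration is good to about 2 mm. A picture is of the moment at which its call begins: read the wrist's pose just before it. calibration takes no time and is no camera call; for the wrist camera it gives the pose at the moment of the call.
- ticket.hand_in(): hands the job in; it is judged then, once.
The state is a dict: "time": time; "qpos": joint angles; "qvel": joint speeds; "joint_efforts": joint torques, N m; "tool_pos": TCP position; "tool_rot": TCP orientation; "contact_force": force on the tool from outside, world axes, zero at the start; "torque": the same for the moment, N m; "opening": finger opening in m; "grip_force": force on a finger pad.
Only numpy, scipy, OpenCV 4.12 (cv2) and the standard library are available. Lean on these libraries where they do the work, as an engineer would, in place of code of your own. Each camera call takes 0.05 s, during which the arm holds its last target. There are 200 camera calls.

TASK

Pack every white tube plug lying on the counter into the round tin, in a single flat layer with flanges down on the tin's floor and spigots up. With all of them in, close the tin with its lid and press down on it so that it sits level and fully down: the lid lies under the two small cartons behind the stop bar and must be slid out from under the bar by its handle, leaving the cartons stacked there, neither lifted nor toppled. Leave the bin, the tape roll and the screwdriver alone.

Things in the scene. Friction and masses are not known exactly. Their poses are not given: they have to be found in the camera images.
- tin: Red-painted round open tin, 131 mm outside and 125 mm inside diameter, 36 mm tall, wall and floor 3 mm; loose, about 400 g. Seven plugs fit in one layer only close-packed (one in the middle, six around, centres 39 to 43 mm apart). Origin: centre of its underside, z up. On the left or right of the counter, the stack on the other side.
- lid: Red-painted lid, about 90 g: disc 137 mm diameter, 4 mm thick; under it a tapered step 115 mm diameter, 5 mm deep drops loosely into the tin's mouth; closed, the disc rests on the rim, lid origin 31 mm above the tin's. Its handle points along its +x. Origin: centre of the step's underside, z up; the disc's top is at 9 mm. Starts on the counter under the cartons.
- lid_handle (a point): Middle of the lid's handle: an upright fin 28 mm long (along the lid's x), 12 mm thick (along its y), 20 mm tall, 90 mm out from the lid's centre on a tongue 26 mm wide beyond the disc's edge. This point is 19 mm above the lid's underside, the fin's top 29 mm. At the start it stands in front of the stop bar, away from the robot. Axes as the lid.
- stop: Fixed dark steel bar on two end posts (150 mm apart inside), 164 mm long along its y, 14 to 27 mm above the counter: the lid passes under it, the cartons cannot. Origin: on the counter below the stack; the bar lies at x = 42 to 48 mm. Its +x, away from the robot within 0.15 rad, is the way the lid is drawn out; drawn 123 mm, the lid is clear of the bar.
- carton_low: Lower small cardboard carton with a paper band, 80 x 80 x 30 mm, 60 g, standing on the lid against the stop bar; it drops 9 mm to the counter when the lid is gone. Origin: centre of its underside, z up.
- carton_high: Upper carton, the same, standing on the lower one. Origin: centre of its underside, z up.
- plug0: White nylon tube plug, 25 g, standing on its flange: flange 38 mm diameter, 6 mm thick, lower edge chamfered to 31 mm; a spigot 12 mm diameter rises 16 mm from its centre (22 mm overall) and is the part to grip. Origin: centre of the flange's underside; z along the spigot. Stands mid-counter between tin and stack. One of seven alike; some are absent.
- plug1: White nylon tube plug, 25 g, standing on its flange: flange 38 mm diameter, 6 mm thick, lower edge chamfered to 31 mm; a spigot 12 mm diameter rises 16 mm from its centre (22 mm overall) and is the part to grip. Origin: centre of the flange's underside; z along the spigot. Stands mid-counter between tin and stack. One of seven alike; some are absent.
- plug2: White nylon tube plug, 25 g, standing on its flange: flange 38 mm diameter, 6 mm thick, lower edge chamfered to 31 mm; a spigot 12 mm diameter rises 16 mm from its centre (22 mm overall) and is the part to grip. Origin: centre of the flange's underside; z along the spigot. Stands mid-counter between tin and stack. One of seven alike; some are absent.
- plug3: White nylon tube plug, 25 g, standing on its flange: flange 38 mm diameter, 6 mm thick, lower edge chamfered to 31 mm; a spigot 12 mm diameter rises 16 mm from its centre (22 mm overall) and is the part to grip. Origin: centre of the flange's underside; z along the spigot. Stands mid-counter between tin and stack. One of seven alike; some are absent.
- plug4: White nylon tube plug, 25 g, standing on its flange: flange 38 mm diameter, 6 mm thick, lower edge chamfered to 31 mm; a spigot 12 mm diameter rises 16 mm from its centre (22 mm overall) and is the part to grip. Origin: centre of the flange's underside; z along the spigot. Stands mid-counter between tin and stack. One of seven alike; some are absent.
- plug5: White nylon tube plug, 25 g, standing on its flange: flange 38 mm diameter, 6 mm thick, lower edge chamfered to 31 mm; a spigot 12 mm diameter rises 16 mm from its centre (22 mm overall) and is the part to grip. Origin: centre of the flange's underside; z along the spigot. Stands mid-counter between tin and stack. One of seven alike; some are absent.
- plug6: White nylon tube plug, 25 g, standing on its flange: flange 38 mm diameter, 6 mm thick, lower edge chamfered to 31 mm; a spigot 12 mm diameter rises 16 mm from its centre (22 mm overall) and is the part to grip. Origin: centre of the flange's underside; z along the spigot. Stands mid-counter between tin and stack. One of seven alike; some are absent.
- bolt_bin: Bystander: open blue plastic bin, 100 x 130 x 60 mm, at the far side. Origin: centre of its underside.
- tape_roll: Bystander: tape core ring lying flat, 90 mm diameter, 24 mm high, at the far side. Origin: centre of its underside.
- driver: Bystander: screwdriver lying at the far side. Origin: on its underside, in the middle.
There are look-alikes about, which are no part of the job. Leave any blue or turquoise look-alike of the plug2 alone.

How it is judged:
By the outcome, as a careful person would: the job done as asked, in the order asked, and still so for the second after the job is handed in, with the robot touching nothing.
Of plug0, plug1, plug2, plug3, plug4, plug5, plug6 only 5 to 7 are there at a start; the rules pass over those that are not, and their reading is None.
At some moment in a run one of plug0, plug1, plug2, plug3, plug4, plug5, plug6 may be knocked a few centimetres aside while the robot is not near it.
Once in a run the grip may slacken for a moment while it holds something.
It also fails if it takes over 210 s, if anything falls off the work surface, if the arm or the gripper's body presses on something with over 40 N, if the wrist force passes 120 N, or if a joint passes its speed limit or range.

## Working session

There is one attempt and no reset: what is moved stays moved. The work goes in short steps, Python scripts to look and compute and a tool call to move; the robot and the scene stay as the last step left them, time stands still between calls to the robot, and variables do not carry over. Pictures are saved under pics/ and viewed, at most 14 in all, crops included, and the job is handed in when it is done.

Besides the shell and the picture viewer there is one more tool, called after "Request:" by a JSON object that holds its "op" and its "data", one argument or row to a line. jog_arm: Moves the arm, as the interface text tells. Shift numbers are shares of 0.08 m and turn numbers shares of 90 degrees, none past 1 either way. Its arguments: {"type":"object","properties":{"plan":{"type":"array"},"squeeze":{"type":"number"}},"required":["plan"]}

```bash
mkdir -p pics; python3 - <<'E'
from cell import readout, cams, robot
import cv2, numpy as np
for n in("scene","top"):
    im=cams.read_camera(n); c=cams.calibration(n); np.save(n+'.npy',im)
    print(n,np.round(c["K"],1).tolist(),np.round(c["world_from_camera"],3).tolist())
    cv2.imwrite(f"pics/{n}0.png",cv2.resize(im,(800,600)))
print(robot.tcp_to_grasp,readout.observe())
E
```

```text
scene [[491.2, 0.0, 253.9], [0.0, 491.2, 191.4], [0.0, 0.0, 1.0]] [[0.82, 0.48, -0.313, 0.941], [0.573, -0.697, 0.431, -0.479], [-0.012, -0.532, -0.846, 1.023], [0.0, 0.0, 0.0, 1.0]]
top [[416.1, 0.0, 253.7], [0.0, 416.1, 195.8], [0.0, 0.0, 1.0]] [[-0.021, -0.999, 0.043, 0.559], [-1.0, 0.022, 0.017, -0.007], [-0.017, -0.042, -0.999, 0.865], [0.0, 0.0, 0.0, 1.0]]
0.0188 {'time': 0.1, 'qpos': array([ 1.06400288e+00,  3.42623327e-01,  1.52491909e+00,  1.76035264e-05,
        1.27538865e+00, -1.45984894e-01]), 'qvel': array([-0.001476  , -0.00127282, -0.00110368, -0.00059125, -0.00044913,
       -0.00112894]), 'joint_efforts': array([ 1.09590153e-03, -4.32002056e+01, -2.44696140e+01,  7.18720257e-02,
        5.27133280e-02, -3.17768706e-05]), 'tool_pos': array([0.18513221, 0.49089227, 0.22613072]), 'tool_rot': array([-3.14027092e+00, -2.11351000e-04,  2.78077883e+00]), 'contact_force': array([-0.4379264 ,  0.0701378 ,  0.07155756]), 'torque': array([-0.02346624,  0.01399096,  0.0326895 ]), 'grip_force': 0.0, 'opening': 0.09201154259921045}
```

View pics/top0.png

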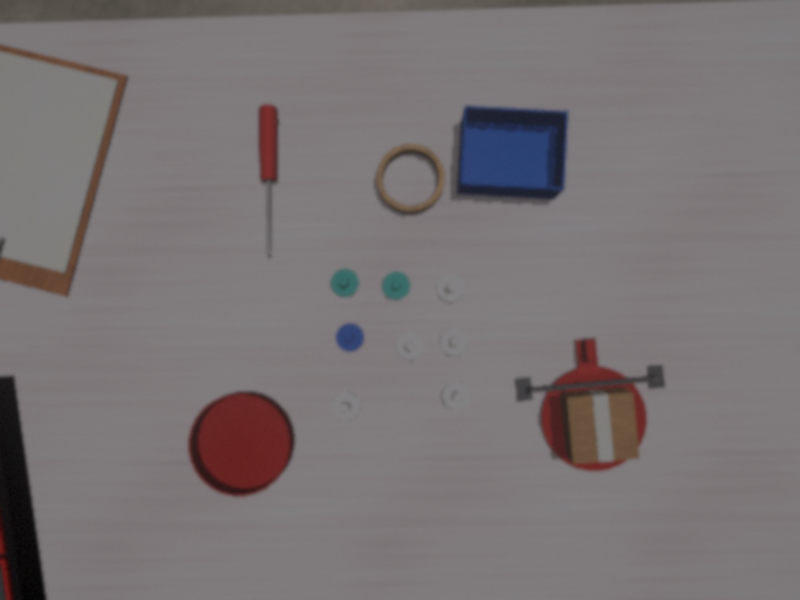

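View pics/scene0.png

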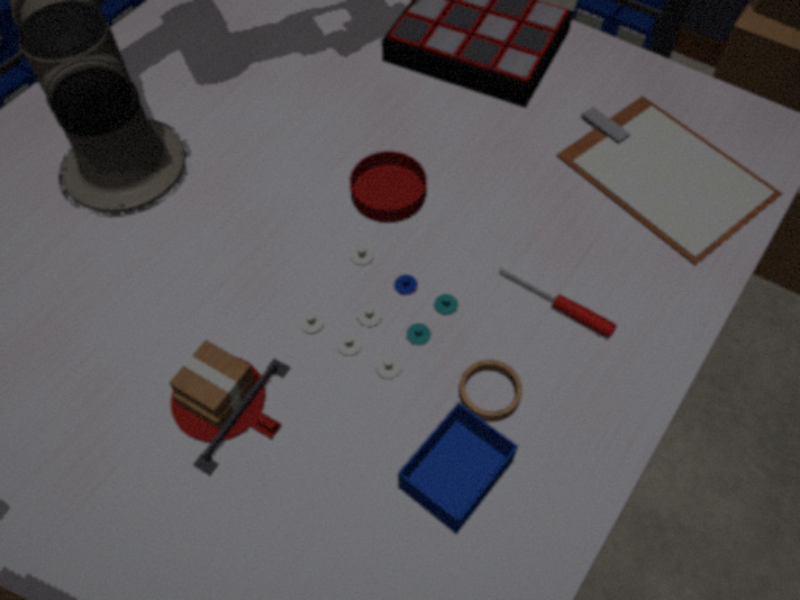

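Candidates (top picture pixels): white plugs at (449,289), (454,342), (410,346), (455,397) and (346,405). The look-alikes are turquoise at (344,283) and (396,286), and blue at (350,337). Only the five white ones fit the description. I'll measure and confirm in an enlarged crop.

```bash
cat > h.py <<'E'
import cv2, numpy as np
from cell import readout, cams, robot
def ray(c,u,v,z):
    """pixel -> world point on plane z"""
    T=c["world_from_camera"]; d=T[:3,:3]@np.linalg.solve(c["K"],[u,v,1.]); o=T[:3,3]
    return (o+d*(z-o[2])/d[2])[:2]
def proj(c,p):
    q=c["K"]@(np.linalg.inv(c["world_from_camera"])@np.append(p,1))[:3]; return q[:2]/q[2]
def blobs(mask,lo,hi):
    out=[]
    for k in cv2.findContours(mask.astype(np.uint8),cv2.RETR_EXTERNAL,cv2.CHAIN_APPROX_NONE)[0]:
        a=cv2.contourArea(k)
        if lo<a<hi: out.append((cv2.fitEllipse(k),a,k))
    return out
def white(im):
    """white plugs: brighter than the local counter; filled outline"""
    g=cv2.GaussianBlur(im,(3,3),0).min(2).astype(int); bg=cv2.medianBlur(g.astype(np.uint8),61)
    return g-bg
def red(im):
    b,g,r=[x.astype(int) for x in cv2.split(im)]; return (r>1.8*np.maximum(b,g))&(r>40)
E
python3 - <<'E'
from h import *
c=cams.calibration("top"); im=np.load("top.npy")
w=white(im); m=w>8; m[:150]=0; m[300:]=0
for e,a,k in blobs(m,100,500): print("white",np.round(e[0],1),a,np.round(e[1],1),ray(c,*e[0],.004).round(4))
for e,a,k in blobs(red(im),60,8000):
    print("red",np.round(e[0],1),a,np.round(e[1],1),np.round(e[2]),ray(c,*e[0],.036).round(4),ray(c,*e[0],.007).round(4))
hsv=cv2.cvtColor(im,cv2.COLOR_BGR2HSV); dk=(im.max(2)<75)&(hsv[...,1]<90); dk[:230]=0; dk[:,:320]=0
for e,a,k in blobs(dk,20,3000): print("dark",np.round(cv2.minAreaRect(k),1) if 0 else cv2.minAreaRect(k),a)
cr=im[160:320,110:430]; cr=cv2.resize(cr,(800,400),interpolation=cv2.INTER_CUBIC)
cv2.imwrite("pics/crop1.png",cv2.convertScaleAbs(cr,alpha=1.6))
E
```

```text
white [385.  269.1] 436.0 [12.7 47.1] [ 0.4407 -0.258 ]
red [  3.  365.7] 142.5 [ 4.3 57.7] 173.0 [0.2691 0.5104] [0.259  0.5284]
red [154.  283.8] 3144.0 [61.4 65.4] 43.0 [0.4245 0.2083] [0.4198 0.2158]
red [374.  274.9] 467.0 [42.4 58. ] 130.0 [ 0.4341 -0.2267] [ 0.4298 -0.2344]
red [336.3 330.1] 138.0 [ 77.3 209.6] 41.0 [ 0.328  -0.1496] [ 0.3199 -0.1546]
red [376.7 233.3] 403.5 [25.3 43.1] 82.0 [ 0.5156 -0.2348] [ 0.514  -0.2428]
red [171.4  90.5] 398.5 [ 9.8 58.9] 180.0 [0.8118 0.1687] [0.8207 0.1749]
dark ((361.73529052734375, 267.0588073730469), (30.141727447509766, 2.684377908706665), 85.60128784179688) 31.0
dark ((377.16632080078125, 244.74606323242188), (12.23037338256836, 92.53367614746094), 84.5596694946289) 291.0
```

View pics/crop1.png

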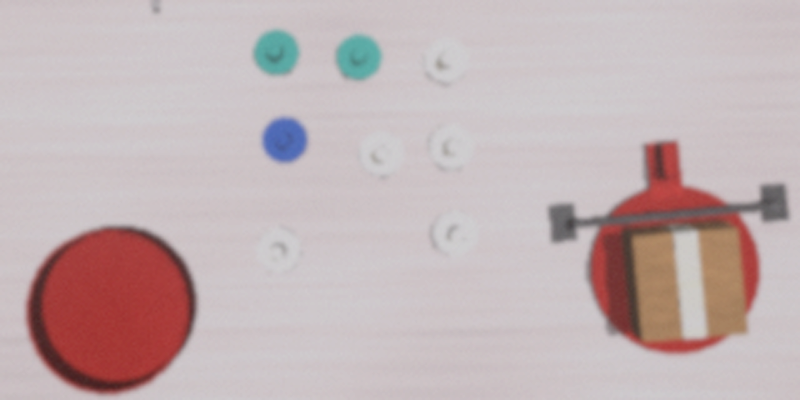

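The crop shows five neutral-white plugs at (444,62), (381,154), (450,148), (453,234) and (280,248), clearly apart from the turquoise and blue ones. Tin is at lower left, and the lid with cartons behind the bar at right.

```bash
python3 - <<'E'
from h import *
for n,z in(("top",.004),("scene",.004)):
    c=cams.calibration(n); im=np.load(n+".npy")
    b,g,r=[cv2.GaussianBlur(x,(5,5),0).astype(int) for x in cv2.split(im)]
    d=r-g; bg=cv2.medianBlur(d.clip(0,255).astype(np.uint8),51).astype(int)
    m=((bg-d)>4)&(abs(b-r)<14)&(g>70)
    m=cv2.morphologyEx(m.astype(np.uint8),cv2.MORPH_CLOSE,np.ones((5,5)))
    m=cv2.morphologyEx(m,cv2.MORPH_OPEN,np.ones((5,5)))
    for e,a,k in blobs(m,60,600):
        p=ray(c,*e[0],z)
        if .3<p[0]<.75 and abs(p[1])<.3: print(n,"white",np.round(e[0],1),a,np.round(e[1],1),p.round(4))
    # red things incl. shaded
    mr=(cv2.split(im)[2].astype(int)-cv2.split(im)[1].astype(int))>18
    mr=cv2.morphologyEx(mr.astype(np.uint8),cv2.MORPH_CLOSE,np.ones((3,3)))
    for e,a,k in blobs(mr,300,8000): print(n,"red",np.round(e[0],1),a,np.round(e[1],1),np.round(e[2]),ray(c,*e[0],.036).round(4),ray(c,*e[0],.0).round(4))
c=cams.calibration("top"); im=np.load("top.npy")
# handle fin, bar posts (pixels from crop: /2.5 + (110,160))
for nm,u,v,z in(("fin far",657,147,.029),("fin near",660,180,.029),("postL",563,222,.027),("postR",774,202,.027),("bar mid",670,213,.027)):
    print(nm,ray(c,u/2.5+110,v/2.5+160,z).round(4))
E
```

```text
top white [385.5 272.7] 307.5 [ 8.2 58.5] [ 0.4334 -0.2588]
top red [153.2 283.9] 3443.5 [64.9 67.6] 48.0 [0.4244 0.2099] [0.4186 0.2193]
top red [379.3 263.8] 3781.0 [64.5 80.4] 171.0 [ 0.4556 -0.2378] [ 0.4511 -0.2478]
top red [171.1  89.5] 541.5 [12.7 58.7] 180.0 [0.8139 0.1694] [0.825  0.1771]
top red [ 24.6 103.5] 1203.5 [ 89.9 161. ] 12.0 [0.7929 0.4687] [0.803  0.4893]
scene white [138.9 242. ] 133.0 [ 7.1 25.9] [ 0.4236 -0.2237]
scene red [123.4 268.1] 532.5 [18.3 39.5] 130.0 [ 0.4546 -0.2981] [ 0.4368 -0.2915]
scene red [162.8 268.3] 449.0 [26.1 40.7] 43.0 [ 0.5253 -0.2495] [ 0.5102 -0.2412]
scene red [127.  248.3] 386.5 [13.8 40. ] 121.0 [ 0.4285 -0.2585] [ 0.4098 -0.2504]
scene red [144.1 231.5] 400.0 [13.  45.6] 117.0 [ 0.4318 -0.2054] [ 0.4132 -0.1955]
scene red [374.5 202.1] 381.5 [10.2 54.3] 119.0 [0.8238 0.1589] [0.8196 0.1821]
scene red [248.1 118.5] 1705.0 [44.7 48.6] 89.0 [0.4334 0.1998] [0.4149 0.2245]
scene red [430.7 109.3] 586.5 [ 84.7 130.8] 119.0 [0.8126 0.4975] [0.808  0.5331]
scene red [490.3  17.1] 366.5 [11.8 51.3] 113.0 [0.8076 0.9406] [0.8028 0.9923]
scene red [313.4  22.2] 3508.5 [ 47.  116.7] 95.0 [0.3772 0.6208] [0.3566 0.6609]
fin far [ 0.5443 -0.2299]
fin near [ 0.518  -0.2314]
postL [ 0.4859 -0.1537]
postR [ 0.4986 -0.3218]
bar mid [ 0.4914 -0.239 ]
```

```bash
python3 - <<'E'
from h import *
im=np.load("top.npy"); f=cv2.GaussianBlur(im,(3,3),0)
print(f[222,238:292:2].tolist()); 
lab=cv2.cvtColor(f,cv2.COLOR_BGR2LAB); print(lab[222,238:292:2].tolist())
E
```

```text
[[123, 121, 127], [123, 121, 127], [123, 121, 127], [123, 121, 127], [123, 122, 127], [123, 122, 127], [123, 121, 127], [122, 120, 125], [125, 123, 125], [128, 126, 128], [117, 117, 119], [116, 117, 119], [127, 125, 127], [128, 127, 128], [128, 127, 128], [129, 128, 129], [128, 127, 129], [126, 124, 129], [125, 123, 129], [124, 123, 128], [125, 123, 129], [124, 123, 128], [125, 123, 126], [128, 126, 128], [126, 124, 126], [119, 118, 121], [121, 121, 122]]
[[131, 131, 128], [131, 131, 128], [131, 131, 128], [131, 131, 128], [132, 130, 128], [132, 130, 128], [131, 131, 128], [130, 130, 128], [132, 129, 127], [135, 129, 127], [126, 129, 128], [126, 129, 129], [134, 129, 127], [136, 128, 128], [136, 128, 128], [137, 129, 128], [136, 129, 128], [134, 130, 128], [133, 131, 128], [133, 130, 128], [133, 131, 128], [133, 130, 128], [133, 129, 127], [135, 129, 127], [133, 129, 127], [128, 129, 128], [130, 128, 128]]
```

```bash
cat >> h.py <<'E'
def whites(n,im=None,z=.005,lo=60,hi=700,thr=.6):
    im=cams.read_camera(n) if im is None else im; c=cams.calibration(n)
    f=cv2.GaussianBlur(im.astype(np.float32),(0,0),1.2); b,g,r=cv2.split(f)
    m=((2*r-b-g)/(r+g+b)*100<thr*2.6)&(abs(r-b)<7)&(abs(r-g)<7)&(g>80)
    m=cv2.morphologyEx(m.astype(np.uint8),cv2.MORPH_OPEN,np.ones((3,3)))
    return [(np.round(e[0],1),a,np.round(e[1],1),ray(c,*e[0],z).round(4)) for e,a,k in blobs(m,lo,hi) if max(e[1])<1.5*min(e[1])]
E
python3 - <<'E'
from h import *
for n in("top","scene"):
    for x in whites(n,np.load(n+".npy")): 
        if .3<x[3][0]<.75: print(n,*x)
E
```

```text
top [221.8 261.9] 312.0 [18.4 22.7] [0.4618 0.0758]
top [291.9 253.1] 264.5 [18.1 18.9] [ 0.4769 -0.0687]
top [262.1 220.7] 241.0 [17.2 17.9] [ 0.5446 -0.0089]
top [290.7 217.8] 269.5 [17.9 20.1] [ 0.5494 -0.068 ]
top [288.3 184. ] 275.0 [18.7 19.3] [ 0.6192 -0.0647]
```

Request:
{"op": "jog_arm", "data": {
  "plan": [
    [0.4,-0.45,0,0,0],
    [0.75,-0.9,0,0,0],
    [0.75,-0.9,0,0,0]
  ],
  "squeeze": 15
}}

```text
time: 0.4
tool_pos: [0.2476, 0.4159, 0.2264]
tool_rot: [-3.14, 0.001, 2.777]
contact_force: [-0.2, 0.2, 0.7]
opening: 0.0723
grip_force: 0.0
```

Request:
{"op": "jog_arm", "data": {
  "plan": [
    [0.4,-0.45,0,0,0],
    [0.75,-0.9,0,0,0],
    [0.75,-0.9,0,0,0]
  ]
}}

```text
time: 0.7
tool_pos: [0.3077, 0.3442, 0.2265]
tool_rot: [-3.14, 0.001, 2.776]
contact_force: [-0.5, 0.0, 0.5]
opening: 0.0488
grip_force: 0.0
```

Request:
{"op": "jog_arm", "data": {
  "plan": [
    [0.4,-0.45,0,0,0],
    [0.75,-0.9,0,0,0],
    [0.75,-0.9,0,0,0]
  ]
}}

```text
time: 1.0
tool_pos: [0.3676, 0.2727, 0.2265]
tool_rot: [-3.141, 0.001, 2.776]
contact_force: [-1.2, 0.7, 0.4]
opening: 0.0462
grip_force: 0.0
```

Request:
{"op": "jog_arm", "data": {
  "plan": [
    [0.3,-0.4,0,0,0],
    [0.65,-0.9,0,0,0],
    [0.65,-0.9,0,0,0],
    [0.65,-0.9,0,0,0],
    [0.65,-0.9,0,0,0]
  ]
}}

```text
time: 1.5
tool_pos: [0.4164, 0.2045, 0.2266]
tool_rot: [3.141, -0.001, 2.782]
contact_force: [-0.2, -0.2, -0.6]
opening: 0.0458
grip_force: 0.0
```

```bash
python3 - <<'E'
from h import *
o=readout.observe(); c=cams.calibration("wrist"); im=cams.read_camera("wrist")
print(o["time"],o["tool_pos"],o["tool_rot"],o["opening"]); print(np.round(c["K"],1).tolist(),np.round(c["world_from_camera"],4).tolist())
cv2.imwrite("pics/w1.png",im); np.save("w1.npy",im)
for x in whites("wrist",im,lo=200,hi=9000): print(*x)
m=red(im)|((im[...,2].astype(int)-im[...,1])>20)
for e,a,k in blobs(m,2000,99999): print("red",np.round(e[0],1),a,np.round(e[1],1),ray(c,*e[0],.036).round(4))
E
```

```text
1.5 [0.41640486 0.20453135 0.226578  ] [ 3.14135189e+00 -9.72013818e-04  2.78185575e+00] 0.045784622920743485
[[310.8, 0.0, 251.0], [0.0, 310.8, 195.1], [0.0, 0.0, 1.0]] [[0.3506, 0.9065, 0.2352, 0.354], [0.9365, -0.3392, -0.0887, 0.2275], [-0.0007, 0.2514, -0.9679, 0.3842], [0.0, 0.0, 0.0, 1.0]]
red [259.9 176.3] 9997.0 [111.8 113.9] [0.4214 0.2128]
```

View pics/w1.png

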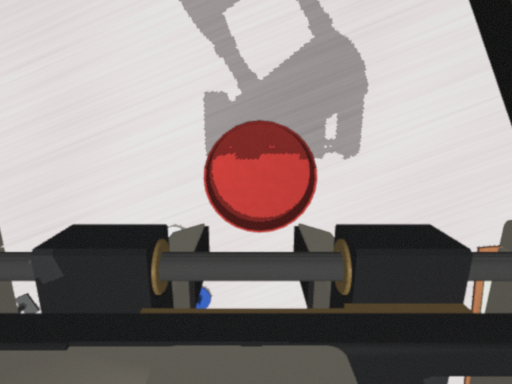

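The wrist view shows the tin's rim at (260,176), which gives (0.4214, 0.2128) and agrees with the top camera. Moving on to the first plug.

Request:
{"op": "jog_arm", "data": {
  "plan": [
    [0.3,-0.5,0,0,-0.2],
    [0.6,-0.8,-0.4,0,-0.2],
    [0.6,-0.8,-0.4,0,-0.2]
  ]
}}

```text
time: 1.85
tool_pos: [0.4652, 0.1382, 0.1917]
tool_rot: [-3.139, -0.004, 2.78]
contact_force: [-0.5, 0.9, -0.7]
opening: 0.0365
grip_force: 0.0
```

Request:
{"op": "jog_arm", "data": {
  "plan": [
    [0,-0.4,-0.4,0,-0.2],
    [0,-0.8,-0.8,0,-0.2],
    [0,-0.8,-0.8,0,-0.2],
    [0,-0.8,-0.8,0,-0.2],
    [0,-0.8,-0.8,0,-0.2]
  ]
}}

```text
time: 2.35
tool_pos: [0.466, 0.0768, 0.132]
tool_rot: [3.14, 0.002, 2.782]
contact_force: [-0.3, 0.5, -0.3]
opening: 0.0369
grip_force: 0.0
```

```bash
cat >> h.py <<'E'
def pw(im,lo=300,hi=9000):
    """plugs in the wrist picture"""
    return whites("wrist",im,lo=lo,hi=hi)
E
python3 - <<'E'
from h import *
o=readout.observe(); im=cams.read_camera("wrist"); np.save("w2.npy",im); print(o["time"],o["tool_pos"],o["tool_rot"][2],o["opening"])
cv2.imwrite("pics/w2.png",im)
for x in pw(im): print(*x)
for x in whites("top"): print(*x)
c=cams.calibration("wrist"); print(proj(c,o["tool_pos"]),proj(c,[.4655,.0755,.022]),im[150:260:10,250].tolist())
E
```

```text
2.35 [0.46595816 0.076776   0.13198259] 2.782337330336067 0.03688442710902376
[ 40.7 298.4] 761.5 [30.4 40.7] [ 0.5007 -0.1695]
[498.5  48.1] 813.5 [30.5 39.6] [0.4263 0.3135]
[292.5 253.1] 283.5 [18.6 20.6] [ 0.4769 -0.07  ]
[262.3 220.7] 238.0 [17.3 17.6] [ 0.5445 -0.0094]
[290.5 217.9] 272.0 [18.3 19.4] [ 0.5492 -0.0677]
[288.4 184.1] 281.0 [18.8 19.5] [ 0.6192 -0.0651]
[252.28018528 240.37519622] [250.23277525 191.37581226] [[163, 163, 169], [162, 162, 169], [165, 181, 184], [164, 180, 184], [165, 181, 185], [235, 236, 235], [230, 230, 235], [226, 227, 232], [227, 227, 233], [228, 229, 233], [225, 225, 230]]
```

View pics/w2.png

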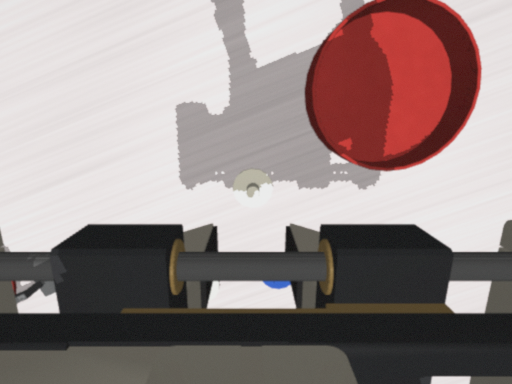

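The wrist view shows the plug under the gripper at (253.5,187.5), half in shade, and the tin at upper right.

```bash
python3 - <<'E'
from h import *
c=cams.calibration("wrist"); print(ray(c,253.5,187.5,.006),ray(c,252,187.5,.022))
im=np.load("w2.npy"); m=(im[...,2].astype(int)-im[...,1]>20)
for e,a,k in blobs(m,2000,99999): print("red",np.round(e[0],1),a,np.round(e[1],1),ray(c,*e[0],.036).round(4))
E
```

```text
[0.46680391 0.07824319] [0.4627389 0.0782013]
red [393.8  83.3] 23838.0 [163.5 185.8] [0.4206 0.2105]
```

Request:
{"op": "jog_arm", "data": {
  "plan": [
    [0,0.01,-0.5,0,-0.2],
    [0,0.01,-1,0,-0.2],
    [0,0.01,-1,0,-0.2],
    [0,0.01,-1,0,-0.2]
  ]
}}

```text
time: 2.85
tool_pos: [0.4656, 0.0766, 0.0516]
tool_rot: [3.141, -0.0, 2.782]
contact_force: [-0.5, -0.1, 0.8]
opening: 0.0365
grip_force: 0.0
```

Request:
{"op": "jog_arm", "data": {
  "plan": [
    [0,0,-0.3,0,-0.2],
    [0,0,-0.51,0,-0.2],
    [0,0,-0.51,0,-0.2],
    [0,0,-0.51,0,-1],
    [0,0,-0.51,0,-1],
    [0,0,-0.51,0,-1],
    [0,0,-0.51,0,-1],
    [0,0,-0.51,0,-1],
    [0,0,-0.51,0,-1]
  ],
  "squeeze": 20
}}

```text
time: 3.75
tool_pos: [0.466, 0.0761, 0.0108]
tool_rot: [3.141, 0.002, 2.781]
contact_force: [-1.3, 0.5, 8.2]
opening: 0.0112
grip_force: 20.0
```

Request:
{"op": "jog_arm", "data": {
  "plan": [
    [0,0,0.4,0,-1],
    [0,0,1,0,-1],
    [0,0,1,0,-1]
  ]
}}

```text
time: 4.05
tool_pos: [0.4687, 0.0761, 0.0949]
tool_rot: [3.138, 0.009, 2.781]
contact_force: [0.1, 0.0, -0.2]
opening: 0.0108
grip_force: 20.0
```

Request:
{"op": "jog_arm", "data": {
  "plan": [
    [-0.1,0.4,0,0,-1],
    [-0.1,0.8,0,0,-1],
    [-0.1,1,0,0,-1]
  ]
}}

```text
time: 4.35
tool_pos: [0.4569, 0.1577, 0.0898]
tool_rot: [3.141, -0.0, 2.781]
contact_force: [0.6, 0.3, -1.2]
opening: 0.011
grip_force: 20.0
```

Request:
{"op": "jog_arm", "data": {
  "plan": [
    [0,0.3,0,0,-1],
    [0,0.54,0,0,-1],
    [0,0.54,0,0,-1],
    [0,0.54,0,0,-1],
    [0,0.54,0,0,-1]
  ]
}}

```text
time: 4.85
tool_pos: [0.4572, 0.1985, 0.0897]
tool_rot: [-3.141, -0.0, 2.78]
contact_force: [-0.4, -0.1, -0.8]
opening: 0.0111
grip_force: 20.0
```

```bash
python3 - <<'E'
from h import *
o=readout.observe(); im=cams.read_camera("wrist"); np.save("w3.npy",im); print(o["time"],o["tool_pos"],o["tool_rot"],o["opening"],o["contact_force"])
c=cams.calibration("wrist"); m=(im[...,2].astype(int)-im[...,1]>20); print(proj(c,[.4215,.2128,.036]))
for e,a,k in blobs(m,2000,99999): print("red",np.round(e[0],1),a,np.round(e[1],1),ray(c,*e[0],.036).round(4))
cv2.imwrite("pics/w3.png",im)
E
```

```text
4.85 [0.45715963 0.19847112 0.08971235] [-3.14112130e+00 -3.63970853e-04  2.78036261e+00] 0.0111398038774705 [-0.368218   -0.07820537 -0.80472673]
[253.16687727 156.77552669]
red [253.3 145.5] 25203.0 [168.8 196.8] [0.4144 0.2156]
```

View pics/w3.png

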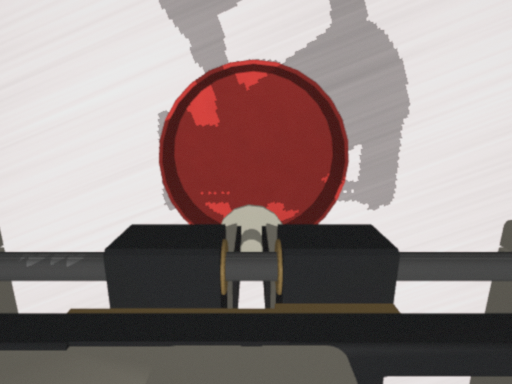

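The plug is held at (252,235) and the tin's rim spans columns 160–348, with its far edge at row 60. I'll check the tin's centre against those edge points before lowering.

```bash
python3 - <<'E'
from h import *
c=cams.calibration("wrist"); im=np.load("w3.npy")
m=(im[...,2].astype(int)-im[...,1]>20)
k=max(blobs(m,2000,99999),key=lambda b:b[1])[2][:,0]
p=np.array([ray(c,u,v,.036) for u,v in k if v<195])   # rim, unoccluded part
A=np.c_[2*p,np.ones(len(p))]; s=np.linalg.lstsq(A,(p**2).sum(1),rcond=None)[0]
print(s[:2],np.sqrt(s[2]+s[0]**2+s[1]**2))
E
```

```text
[0.42443623 0.21178603] 0.06474649671572978
```

Request:
{"op": "jog_arm", "data": {
  "plan": [
    [0.04,0,-0.5,0,-1],
    [0.04,0,-0.8,0,-1],
    [0.04,0,-0.93,0,-1],
    [0.04,0,-0.93,0,-1],
    [0.04,0,-0.93,0,-1]
  ]
}}

```text
time: 5.4
tool_pos: [0.4611, 0.1991, 0.0162]
tool_rot: [3.141, 0.001, 2.78]
contact_force: [-0.2, 0.1, 0.1]
opening: 0.0113
grip_force: 20.0
```

Request:
{"op": "jog_arm", "data": {
  "plan": [
    [0,0,-0.03,0,-1],
    [0,0,-0.03,0,-1],
    [0,0,-0.02,0,-0.48],
    [0,0,-0.02,0,-0.48],
    [0,0,-0.01,0,-0.48],
    [0,0,0.5,0,-0.48],
    [0,0,1,0,-0.48],
    [0,0,1,0,-0.2]
  ]
}}

```text
time: 6.2
tool_pos: [0.4636, 0.2001, 0.1003]
tool_rot: [3.136, 0.008, 2.781]
contact_force: [1.0, 0.6, -0.1]
opening: 0.0279
grip_force: 0.0
```

```bash
cat >> h.py <<'E'
def circ(p):
    s=np.linalg.lstsq(np.c_[2*p,np.ones(len(p))],(p**2).sum(1),rcond=None)[0]
    return s[:2].round(4),round(float(np.sqrt(s[2]+s[0]**2+s[1]**2)),4)
def tin(n,vmax=195,im=None):
    c=cams.calibration(n); im=cams.read_camera(n) if im is None else im
    k=max(blobs(im[...,2].astype(int)-im[...,1]>20,2000,99999),key=lambda b:b[1])[2][:,0]
    return circ(np.array([ray(c,u,v,.036) for u,v in k if v<vmax]))
E
python3 - <<'E'
from h import *
o=readout.observe(); print(o["time"],o["tool_pos"],o["opening"]); im=cams.read_camera("wrist"); cv2.imwrite("pics/w4.png",im)
print(tin("wrist",195,im),tin("wrist",400,np.load("w2.npy")) if 0 else "")
for x in whites("top"): print(*x)
E
```

```text
6.2 [0.46360117 0.20014056 0.10032017] 0.027919582478154584
(array([0.4222, 0.2115]), 0.064) 
[262.2 220.8] 242.0 [17.2 18.1] [ 0.5445 -0.0092]
[290.5 217.9] 272.0 [18.3 19.4] [ 0.5492 -0.0677]
[288.6 183.9] 282.5 [19.2 19.3] [ 0.6194 -0.0654]
```

View pics/w4.png

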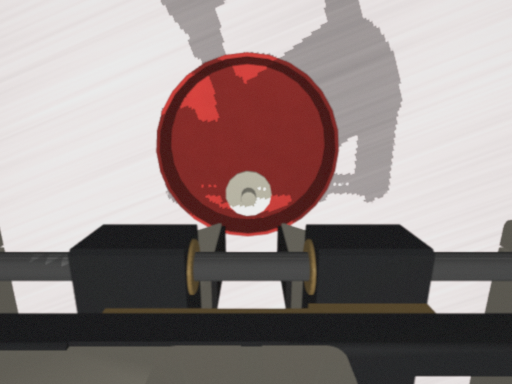

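The plug stands in the tin at (248,193). Now the second plug.

Request:
{"op": "jog_arm", "data": {
  "plan": [
    [0.1,-0.5,0,0,-0.2],
    [0.1,-1,0,0,-0.2],
    [0.1,-1,0,0,-0.2]
  ]
}}

```text
time: 6.6
tool_pos: [0.4675, 0.1158, 0.094]
tool_rot: [-3.139, -0.003, 2.777]
contact_force: [-2.0, -0.8, 0.2]
opening: 0.037
grip_force: 0.0
```

Request:
{"op": "jog_arm", "data": {
  "plan": [
    [0.1,-0.5,0,0,-0.2],
    [0.1,-1,0,0,-0.2],
    [0.1,-1,0,0,-0.2]
  ]
}}

```text
time: 6.9
tool_pos: [0.476, 0.0363, 0.0943]
tool_rot: [-3.14, -0.002, 2.777]
contact_force: [-0.2, 0.4, 0.2]
opening: 0.0368
grip_force: 0.0
```

Request:
{"op": "jog_arm", "data": {
  "plan": [
    [0,-0.5,0,0,-0.2],
    [0,-1,0,0,-0.2],
    [0,-1,0,0,-0.2]
  ]
}}

```text
time: 7.2
tool_pos: [0.4764, -0.0432, 0.0946]
tool_rot: [-3.141, -0.001, 2.777]
contact_force: [-0.4, 0.1, -0.5]
opening: 0.0371
grip_force: 0.0
```

Request:
{"op": "jog_arm", "data": {
  "plan": [
    [0,-0.2,0,0,-0.2],
    [0,-0.35,0,0,-0.2],
    [0,-0.35,0,0,-0.2],
    [0,-0.35,0,0,-0.2]
  ]
}}

```text
time: 7.6
tool_pos: [0.4763, -0.0679, 0.0952]
tool_rot: [3.141, -0.001, 2.781]
contact_force: [-0.2, -0.6, 0.2]
opening: 0.0365
grip_force: 0.0
```

```bash
cat >> h.py <<'E'
def plugs(n,im=None,lo=None,z=.006):
    """flanges by a greenish-neutral tint against the pinkish counter, lit or shaded"""
    c=cams.calibration(n); im=cams.read_camera(n) if im is None else im
    f=cv2.GaussianBlur(im.astype(np.float32),(0,0),1.2); b,g,r=cv2.split(f)
    sat=f.max(2)-f.min(2); m=((2*g-r-b)/(r+g+b)>-.004)&(sat<.16*f.max(2))&(g>50)
    m=cv2.morphologyEx(m.astype(np.uint8),cv2.MORPH_OPEN,np.ones((3,3)))
    lo=lo or (120 if n=="top" else 400)
    return [(np.round(e[0],1),a,np.round(e[1],1),ray(c,*e[0],z).round(4)) for e,a,k in blobs(m,lo,40*lo) if max(e[1])<1.6*min(e[1])]
E
python3 - <<'E'
from h import *
o=readout.observe(); print(o["time"],o["tool_pos"],o["tool_rot"][2],o["opening"]); im=cams.read_camera("wrist"); cv2.imwrite("pics/w5.png",im)
for x in plugs("wrist",im): print("w",*x)
for x in plugs("top"): print(*x)
E
```

```text
7.6 [ 0.4763359  -0.06791669  0.09520338] 2.78073525783614 0.036451240378201084
w [ 22. 279.] 2022.0 [53.7 70.3] [ 0.4746 -0.2838]
w [487.7 267.9] 2652.0 [65.  89.6] [0.6081 0.103 ]
w [251.3 252. ] 8310.5 [119.5 137.8] [ 0.5215 -0.0851]
```

```bash
python3 - <<'E'
from h import *
c=cams.calibration("wrist"); im=cv2.imread("pics/w5.png")
print(proj(c,[.4769,-.0693,.006]))
for v in range(150,224,6): print(v,(lambda r:' '.join('%d'%(2*int(p[1])-int(p[0])-int(p[2])) for p in r))(im[v,205:300:5]), im[v,250])
E
```

```text
[250.26388259 198.98543076]
150 -4 -6 -5 -4 -8 -5 -6 -6 -4 -6 -7 -5 -6 -7 -4 -6 -6 -7 -7 [153 153 159]
156 -4 -7 -5 -6 -4 -6 -5 -6 -4 -6 -5 -4 -6 -5 -6 -7 -6 -5 -7 [151 151 157]
162 -8 -6 -7 -6 -5 -5 -7 -5 -4 -7 -5 -7 -7 -6 -7 -6 -6 -5 -5 [155 154 160]
168 -6 -5 -7 -2 -6 -4 -7 -5 -4 -7 -8 -6 -6 -4 -6 -6 -6 -5 -6 [157 157 164]
174 -6 -6 -4 -4 -6 -6 -7 -6 -5 -7 -7 -5 -4 -6 -6 -6 -4 -6 -4 [154 154 161]
180 -6 -8 -6 -5 -6 -5 -6 1 12 12 12 11 -4 -4 -5 -6 -2 -5 -7 [162 177 180]
186 -5 -6 -6 -5 -8 -6 9 15 13 11 14 12 14 3 -4 -4 -5 -6 -7 [162 177 181]
192 -6 -6 -6 -9 -7 -4 13 9 13 15 14 11 12 4 -5 -4 -7 -6 -6 [160 177 179]
198 -4 -8 -8 -7 -6 11 13 11 13 9 7 13 12 13 2 -5 -7 -5 -6 [117 128 130]
204 -6 -4 -4 -6 -8 5 13 13 10 13 12 4 1 1 -4 -3 -5 -4 -4 [161 177 180]
210 -5 -4 -5 -4 -4 -3 2 0 2 8 12 2 2 0 -4 -5 -5 -5 -6 [182 192 194]
216 -4 -2 -2 0 -4 -2 -3 2 0 2 2 0 2 -5 -6 -2 -3 -6 -3 [233 234 233]
222 0 -5 -3 -1 -2 -4 -2 -6 -5 -3 -5 -4 -3 -4 -3 -5 -7 -3 -6 [228 229 233]
```

Request:
{"op": "jog_arm", "data": {
  "plan": [
    [0,0,-0.5,0,-0.2],
    [0,0,-0.9,0,-0.2],
    [0,0,-0.9,0,-0.2]
  ]
}}

```text
time: 8.0
tool_pos: [0.4738, -0.0673, 0.0205]
tool_rot: [-3.141, -0.008, 2.781]
contact_force: [0.4, 0.1, 1.1]
opening: 0.0368
grip_force: 0.0
```

Request:
{"op": "jog_arm", "data": {
  "plan": [
    [0,0,-0.14,0,-0.2],
    [0,0,-0.14,0,-0.2],
    [0,0,-0.14,0,-1],
    [0,0,-0.14,0,-1],
    [0,0,-0.14,0,-1],
    [0,0,-0.14,0,-1],
    [0,0,-0.14,0,-1],
    [0,0,-0.14,0,-1]
  ]
}}

```text
time: 8.8
tool_pos: [0.4769, -0.0689, 0.0129]
tool_rot: [3.141, 0.001, 2.781]
contact_force: [-1.1, 0.3, 6.7]
opening: 0.0103
grip_force: 20.0
```

Request:
{"op": "jog_arm", "data": {
  "plan": [
    [0,0,0.5,0,-1],
    [0,0,1,0,-1],
    [0,0,1,0,-1]
  ]
}}

```text
time: 9.1
tool_pos: [0.4794, -0.0696, 0.0966]
tool_rot: [3.141, 0.009, 2.781]
contact_force: [0.3, 0.2, -0.0]
opening: 0.0106
grip_force: 20.0
```

Request:
{"op": "jog_arm", "data": {
  "plan": [
    [-0.05,0.5,0,0.09,-1],
    [-0.09,1,0,0.2,-1],
    [-0.09,1,0,0.2,-1]
  ]
}}

```text
time: 9.4
tool_pos: [0.4679, 0.0146, 0.0917]
tool_rot: [3.14, -0.002, 3.102]
contact_force: [0.2, 0.3, -1.1]
opening: 0.0107
grip_force: 20.0
```

Request:
{"op": "jog_arm", "data": {
  "plan": [
    [-0.05,0.5,0,0.09,-1],
    [-0.09,1,0,0.2,-1],
    [-0.09,1,0,0.2,-1]
  ]
}}

```text
time: 9.7
tool_pos: [0.4612, 0.094, 0.0917]
tool_rot: [3.141, -0.001, -2.867]
contact_force: [-0.1, -0.7, 0.4]
opening: 0.011
grip_force: 20.0
```

Request:
{"op": "jog_arm", "data": {
  "plan": [
    [-0.05,0.5,0,0.09,-1],
    [-0.09,1,0,0.2,-1],
    [-0.09,1,0,0.2,-1]
  ]
}}

```text
time: 10.0
tool_pos: [0.4546, 0.1735, 0.0919]
tool_rot: [3.141, 0.0, -2.554]
contact_force: [-0.2, 0.2, -0.1]
opening: 0.0106
grip_force: 20.0
```

Request:
{"op": "jog_arm", "data": {
  "plan": [
    [-0.05,0.5,0,0.09,-1],
    [-0.1,0.9,0,0.2,-1],
    [-0.1,0.9,0,0.2,-1],
    [-0.1,0.9,0,0.2,-1],
    [-0.1,0.9,0,0.2,-1]
  ]
}}

```text
time: 10.5
tool_pos: [0.4472, 0.2416, 0.092]
tool_rot: [3.141, -0.001, -2.25]
contact_force: [-0.6, -0.9, -0.1]
opening: 0.0108
grip_force: 20.0
```

```bash
cat >> h.py <<'E'
def under(im=None,z=.006):
    c=cams.calibration("wrist"); im=cams.read_camera("wrist") if im is None else im
    f=cv2.GaussianBlur(im.astype(np.float32),(0,0),1.2); b,g,r=cv2.split(f)
    m=(2*g-r-b>-1.8)&(f.max(2)-f.min(2)<.16*f.max(2))&(g>50); m[221:]=0; m[:,:190]=0; m[:,310:]=0
    m=cv2.morphologyEx(m.astype(np.uint8),cv2.MORPH_OPEN,np.ones((5,5)))
    return [(np.round(e[0],1),a,np.round(e[1],1),ray(c,*e[0],z).round(4)) for e,a,k in blobs(m,300,4000)]
E
python3 - <<'E'
from h import *
o=readout.observe(); print(o["time"],o["tool_pos"],o["tool_rot"],o["opening"]); im=cams.read_camera("wrist"); cv2.imwrite("pics/w6.png",im); print(tin("wrist",195,im))
print(under(cv2.imread("pics/w5.png")))
for x in plugs("top"): print(*x)
E
```

```text
10.5 [0.4471886  0.24157988 0.09201376] [ 3.14145546e+00 -9.80544619e-04 -2.24973570e+00] 0.01080637369393444
(array([0.4245, 0.2117]), 0.0648)
[(array([251.8, 198.8]), 1604.0, array([43.9, 46.6]), array([0.4466, 0.2403]))]
[112.1 274.5] 955.5 [34.6 52.7] [0.4404 0.3026]
```

View pics/w6.png

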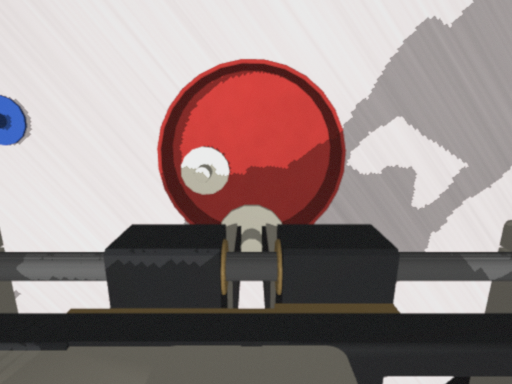

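The first plug is well placed at (205,170) and the second is held at the near side of the tin. Lowering and releasing it.

Request:
{"op": "jog_arm", "data": {
  "plan": [
    [0,0,-0.5,0,-1],
    [0,0,-0.85,0,-1],
    [0,0,-0.95,0,-1],
    [0,0,-0.95,0,-1],
    [0,0,-0.95,0,-1],
    [0,0,-0.95,0,-0.48],
    [0,0,-0.95,0,-0.48],
    [0,0,-0.94,0,-0.48],
    [0,0,-0.4,0,-0.48],
    [0,0,0,0,-0.48]
  ]
}}

```text
time: 11.6
tool_pos: [0.4468, 0.2432, 0.0936]
tool_rot: [3.141, -0.001, -2.246]
contact_force: [0.0, -0.1, 0.5]
opening: 0.024
grip_force: 0.0
```

Request:
{"op": "jog_arm", "data": {
  "plan": [
    [0.2,-0.5,0,0,-0.2],
    [0.4,-1,0,0,-0.2],
    [0.4,-1,0,0,-0.2]
  ]
}}

```text
time: 11.9
tool_pos: [0.4809, 0.1597, 0.0931]
tool_rot: [-3.139, 0.001, -2.25]
contact_force: [-0.4, 0.5, -0.6]
opening: 0.0361
grip_force: 0.0
```

Request:
{"op": "jog_arm", "data": {
  "plan": [
    [0.2,-0.5,0,0,-0.2],
    [0.4,-1,0,0,-0.2],
    [0.4,-1,0,0,-0.2]
  ]
}}

```text
time: 12.2
tool_pos: [0.5128, 0.0799, 0.0926]
tool_rot: [-3.14, 0.001, -2.25]
contact_force: [0.1, -0.1, -0.4]
opening: 0.0369
grip_force: 0.0
```

Request:
{"op": "jog_arm", "data": {
  "plan": [
    [0.2,-0.5,0,0,-0.2],
    [0.4,-1,0,0,-0.2],
    [0.42,-1,0,0,-0.2],
    [0.42,-1,0,0,-0.2],
    [0.42,-1,0,0,-0.2]
  ]
}}

```text
time: 12.7
tool_pos: [0.5437, 0.0046, 0.0922]
tool_rot: [3.14, -0.0, -2.245]
contact_force: [-0.0, 1.2, -0.1]
opening: 0.0366
grip_force: 0.0
```

```bash
python3 - <<'E'
from h import *
o=readout.observe(); print(o["time"],o["tool_pos"],o["tool_rot"][2],o["opening"]); im=cams.read_camera("wrist"); cv2.imwrite("pics/w7.png",im)
print(under(im)); print(proj(cams.calibration("wrist"),[.5446,-.009,.006]))
E
```

```text
12.7 [0.54374717 0.00464532 0.09215209] -2.2450148456300583 0.03655474422303776
[(array([241.1, 188.1]), 1752.0, array([46.3, 48.2]), array([ 0.5444, -0.0088])), (array([200.1, 134.7]), 897.0, array([25.2, 51.4]), array([ 0.5425, -0.0614]))]
[240.74992371 188.05298275]
```

Request:
{"op": "jog_arm", "data": {
  "plan": [
    [0,-0.14,-0.4,0,-0.2],
    [0,-0.14,-0.8,0,-0.2],
    [0,-0.14,-1,0,-0.2],
    [0,-0.14,-1,0,-0.2],
    [0,-0.14,-1,0,-1],
    [0,-0.14,-1,0,-1],
    [0,-0.14,-1,0,-1],
    [0,-0.14,-1,0,-1],
    [0,-0.14,-1,0,-1],
    [0,-0.14,-1,0,-1]
  ]
}}

```text
time: 13.75
tool_pos: [0.5451, -0.0079, 0.0133]
tool_rot: [-3.14, 0.001, -2.246]
contact_force: [-0.9, 1.4, 5.8]
opening: 0.0109
grip_force: 20.0
```

Request:
{"op": "jog_arm", "data": {
  "plan": [
    [0,0,0.5,0,-1],
    [0,0,1,0,-1],
    [0,0,1,0,-1]
  ]
}}

```text
time: 14.05
tool_pos: [0.5477, -0.0085, 0.0974]
tool_rot: [-3.133, 0.005, -2.246]
contact_force: [0.4, 0.0, -0.4]
opening: 0.0108
grip_force: 20.0
```

Request:
{"op": "jog_arm", "data": {
  "plan": [
    [-0.33,0.45,0,-0.08,-1],
    [-0.66,0.88,0,-0.13,-1],
    [-0.66,0.88,0,-0.13,-1]
  ]
}}

```text
time: 14.35
tool_pos: [0.4876, 0.0654, 0.0915]
tool_rot: [3.138, -0.003, -2.449]
contact_force: [0.3, -0.6, 0.1]
opening: 0.0111
grip_force: 20.0
```

Request:
{"op": "jog_arm", "data": {
  "plan": [
    [-0.33,0.45,0,-0.08,-1],
    [-0.66,0.88,0,-0.13,-1],
    [-0.66,0.88,0,-0.13,-1]
  ]
}}

```text
time: 14.65
tool_pos: [0.4355, 0.1352, 0.0917]
tool_rot: [3.14, -0.003, -2.653]
contact_force: [0.3, -0.1, -0.7]
opening: 0.0106
grip_force: 20.0
```

Request:
{"op": "jog_arm", "data": {
  "plan": [
    [-0.33,0.45,0,-0.08,-1],
    [-0.66,0.87,0,-0.14,-1],
    [-0.66,0.87,0,-0.14,-1],
    [-0.66,0.87,0,-0.14,-1],
    [-0.66,0.87,0,-0.14,-1]
  ]
}}

```text
time: 15.15
tool_pos: [0.3872, 0.2018, 0.0923]
tool_rot: [-3.141, 0.001, -2.874]
contact_force: [0.3, 0.4, -0.7]
opening: 0.011
grip_force: 20.0
```

```bash
python3 - <<'E'
from h import *
o=readout.observe(); print(o["time"],o["tool_pos"],o["tool_rot"],o["opening"]); im=cams.read_camera("wrist"); cv2.imwrite("pics/w8.png",im); print(tin("wrist",195,im))
E
```

```text
15.15 [0.38715262 0.20179819 0.09225983] [-3.14136869e+00  6.84835833e-04 -2.87359120e+00] 0.01101032976048726
(array([0.4099, 0.2075]), 0.0554)
```

View pics/w8.png

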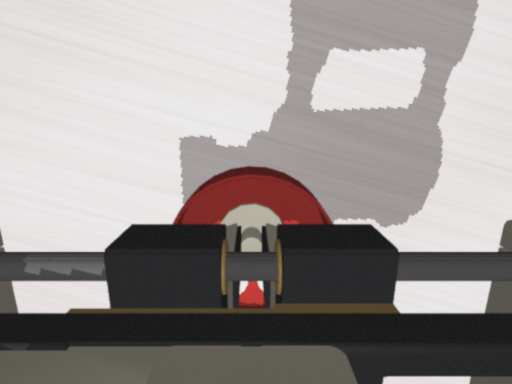

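The held plug is over the tin's near-robot side, with the rim's edge beyond it at row 168. The tin has not shifted. Lowering it in.

Request:
{"op": "jog_arm", "data": {
  "plan": [
    [0,0,-0.5,0,-1],
    [0,0,-0.85,0,-1],
    [0,0,-0.95,0,-1],
    [0,0,-0.95,0,-1],
    [0,0,-0.95,0,-1],
    [0,0,-0.95,0,-0.48],
    [0,0,-0.95,0,-0.48],
    [0,0,-0.94,0,-0.48],
    [0,0,-0.4,0,-0.48],
    [0,0,0,0,-0.48]
  ]
}}

```text
time: 16.2
tool_pos: [0.3859, 0.2024, 0.0935]
tool_rot: [3.142, -0.001, -2.874]
contact_force: [0.5, -0.2, -0.6]
opening: 0.0241
grip_force: 0.0
```

Request:
{"op": "jog_arm", "data": {
  "plan": [
    [0.25,-0.5,0,0,-0.2],
    [0.5,-0.95,0,0,-0.2],
    [0.5,-0.95,0,0,-0.2]
  ]
}}

```text
time: 16.5
tool_pos: [0.4287, 0.1236, 0.0932]
tool_rot: [-3.14, 0.003, -2.878]
contact_force: [-0.2, 0.4, 0.3]
opening: 0.0359
grip_force: 0.0
```

Request:
{"op": "jog_arm", "data": {
  "plan": [
    [0.25,-0.5,0,0,-0.2],
    [0.5,-0.95,0,0,-0.2],
    [0.5,-0.95,0,0,-0.2]
  ]
}}

```text
time: 16.8
tool_pos: [0.4684, 0.0477, 0.0927]
tool_rot: [-3.14, 0.002, -2.878]
contact_force: [-0.3, 0.7, 0.2]
opening: 0.0366
grip_force: 0.0
```

Request:
{"op": "jog_arm", "data": {
  "plan": [
    [0.25,-0.5,0,0,-0.2],
    [0.5,-0.95,0,0,-0.2],
    [0.5,-0.95,0,0,-0.2]
  ]
}}

```text
time: 17.1
tool_pos: [0.5083, -0.0281, 0.0926]
tool_rot: [-3.14, 0.002, -2.877]
contact_force: [0.7, 1.4, 0.4]
opening: 0.0366
grip_force: 0.0
```

Request:
{"op": "jog_arm", "data": {
  "plan": [
    [0.25,-0.3,0,0,-0.2],
    [0.5,-0.5,0,0,-0.2],
    [0.5,-0.5,0,0,-0.2],
    [0.5,-0.5,0,0,-0.2],
    [0.5,-0.5,0,0,-0.2]
  ]
}}

```text
time: 17.6
tool_pos: [0.545, -0.064, 0.0921]
tool_rot: [3.14, -0.001, -2.873]
contact_force: [-0.5, 0.2, 0.9]
opening: 0.0365
grip_force: 0.0
```

```bash
python3 - <<'E'
from h import *
o=readout.observe(); print(o["time"],o["tool_pos"],o["tool_rot"][2],o["opening"]); im=cams.read_camera("wrist"); cv2.imwrite("pics/w9.png",im)
print(under(im)); print(proj(cams.calibration("wrist"),[.5493,-.068,.006]))
E
```

```text
17.6 [ 0.54497679 -0.06400374  0.09212229] -2.873058958047105 0.03651962321414011
[(array([247.5, 201.2]), 1579.0, array([42. , 48.3]), array([ 0.5474, -0.0674]))]
[246.26402337 203.14626585]
```

Request:
{"op": "jog_arm", "data": {
  "plan": [
    [0.03,-0.01,-0.4,0,-0.2],
    [0.03,-0.01,-0.8,0,-0.2],
    [0.03,-0.01,-1,0,-0.2],
    [0.03,-0.01,-1,0,-0.2],
    [0.03,-0.01,-1,0,-1],
    [0.03,-0.01,-1,0,-1],
    [0.03,-0.01,-1,0,-1],
    [0.03,-0.01,-1,0,-1],
    [0.03,-0.01,-1,0,-1],
    [0.03,-0.01,-1,0,-1]
  ]
}}

```text
time: 18.65
tool_pos: [0.5491, -0.0665, 0.0133]
tool_rot: [-3.141, 0.001, -2.874]
contact_force: [-0.7, 0.6, 5.5]
opening: 0.0109
grip_force: 20.0
```

Request:
{"op": "jog_arm", "data": {
  "plan": [
    [0,0,0.5,0,-1],
    [0,0,1,0,-1],
    [0,0,1,0,-1]
  ]
}}

```text
time: 18.95
tool_pos: [0.5517, -0.0672, 0.0975]
tool_rot: [-3.137, 0.009, -2.874]
contact_force: [0.5, 0.1, -0.5]
opening: 0.0108
grip_force: 20.0
```

Request:
{"op": "jog_arm", "data": {
  "plan": [
    [-0.23,0.5,0,-0.09,-1],
    [-0.46,0.98,0,-0.2,-1],
    [-0.46,0.98,0,-0.2,-1]
  ]
}}

```text
time: 19.25
tool_pos: [0.5085, 0.0156, 0.0916]
tool_rot: [3.14, -0.004, 3.093]
contact_force: [-0.2, -0.0, -0.0]
opening: 0.0105
grip_force: 20.0
```

Request:
{"op": "jog_arm", "data": {
  "plan": [
    [-0.23,0.5,0,-0.09,-1],
    [-0.46,0.98,0,-0.2,-1],
    [-0.46,0.98,0,-0.2,-1]
  ]
}}

```text
time: 19.55
tool_pos: [0.4725, 0.0932, 0.0917]
tool_rot: [-3.141, -0.003, 2.78]
contact_force: [0.3, -0.2, -0.2]
opening: 0.0107
grip_force: 20.0
```

Request:
{"op": "jog_arm", "data": {
  "plan": [
    [-0.23,0.5,0,-0.09,-1],
    [-0.46,0.98,0,-0.2,-1],
    [-0.46,0.98,0,-0.2,-1]
  ]
}}

```text
time: 19.85
tool_pos: [0.4362, 0.1713, 0.0918]
tool_rot: [-3.141, -0.002, 2.466]
contact_force: [0.6, -0.8, -1.2]
opening: 0.0107
grip_force: 20.0
```

Request:
{"op": "jog_arm", "data": {
  "plan": [
    [-0.23,0.5,0,-0.09,-1],
    [-0.45,0.97,0,-0.2,-1],
    [-0.45,0.97,0,-0.2,-1],
    [-0.45,0.97,0,-0.2,-1],
    [-0.45,0.97,0,-0.2,-1]
  ]
}}

```text
time: 20.35
tool_pos: [0.4024, 0.246, 0.092]
tool_rot: [-3.141, 0.0, 2.155]
contact_force: [-0.1, 0.3, 0.1]
opening: 0.0108
grip_force: 20.0
```

```bash
python3 - <<'E'
from h import *
o=readout.observe(); print(o["time"],o["tool_pos"],o["tool_rot"],o["opening"]); im=cams.read_camera("wrist"); cv2.imwrite("pics/w10.png",im); print(tin("wrist",195,im))
E
```

```text
20.35 [0.40243136 0.24595969 0.09203047] [-3.14134246e+00  2.73136516e-04  2.15465867e+00] 0.01078653000779258
(array([0.4163, 0.2245]), 0.0553)
```

View pics/w10.png

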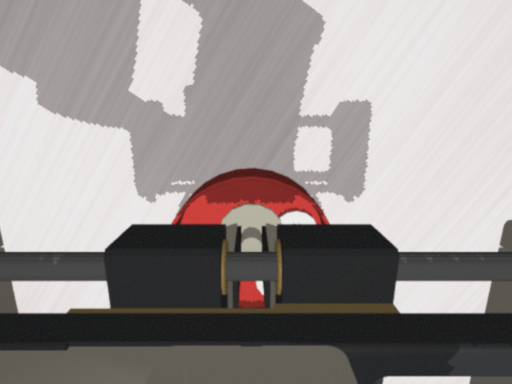

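The held plug is at (252,225), and a placed plug is partly visible at (297,217). I'll check that it is where expected, so the drop clears it.

```bash
python3 - <<'E'
from h import *
c=cams.calibration("wrist")
print([proj(c,p).round(0) for p in ([.4473,.2425,.009],[.4024,.246,.009],[.4024,.246,.08])])
a=np.linspace(0,2*np.pi,60); P=np.array([proj(c,[.4473+.019*np.cos(t),.2425+.019*np.sin(t),.009]) for t in a]); print(P.min(0),P.max(0))
im=cv2.imread("pics/w10.png"); m=(im.min(2)>190); m[224:]=0
n,l,s,ce=cv2.connectedComponentsWithStats(m.astype(np.uint8)); print([s[l[217,297]].tolist()])
E
```

```text
[array([294., 231.]), array([251., 199.]), array([251., 232.])]
[270.89710765 209.48996637] [316.96316249 252.6521258 ]
[[280, 212, 35, 12, 331]]
```

Request:
{"op": "jog_arm", "data": {
  "plan": [
    [0,0,-0.5,0,-1],
    [0,0,-0.85,0,-1],
    [0,0,-0.95,0,-1],
    [0,0,-0.95,0,-1],
    [0,0,-0.95,0,-1],
    [0,0,-0.95,0,-0.48],
    [0,0,-0.95,0,-0.48],
    [0,0,-0.94,0,-0.48],
    [0,0,-0.4,0,-0.48],
    [0,0,0,0,-0.48]
  ]
}}

```text
time: 21.4
tool_pos: [0.4019, 0.2463, 0.0934]
tool_rot: [-3.141, -0.0, 2.153]
contact_force: [0.6, -1.0, 0.1]
opening: 0.024
grip_force: 0.0
```

Request:
{"op": "jog_arm", "data": {
  "plan": [
    [0.35,-0.5,0,0,-0.2],
    [0.7,-1,0,0,-0.2],
    [0.7,-1,0,0,-0.2]
  ]
}}

```text
time: 21.7
tool_pos: [0.4616, 0.1629, 0.0931]
tool_rot: [3.139, 0.002, 2.148]
contact_force: [-0.3, 0.1, 0.7]
opening: 0.0362
grip_force: 0.0
```

Request:
{"op": "jog_arm", "data": {
  "plan": [
    [0.35,-0.5,0,0,-0.2],
    [0.7,-1,0,0,-0.2],
    [0.7,-1,0,0,-0.2]
  ]
}}

```text
time: 22.0
tool_pos: [0.5172, 0.0829, 0.0926]
tool_rot: [3.139, 0.002, 2.148]
contact_force: [0.4, 0.6, 0.1]
opening: 0.037
grip_force: 0.0
```

Request:
{"op": "jog_arm", "data": {
  "plan": [
    [0.35,-0.5,0,0,-0.2],
    [0.7,-1,0,0,-0.2],
    [0.7,-1,0,0,-0.2]
  ]
}}

```text
time: 22.3
tool_pos: [0.5729, 0.0029, 0.0924]
tool_rot: [3.14, 0.003, 2.149]
contact_force: [-0.6, 0.1, -0.6]
opening: 0.0367
grip_force: 0.0
```

Request:
{"op": "jog_arm", "data": {
  "plan": [
    [0.3,-0.4,0,0,-0.2],
    [0.6,-0.88,0,0,-0.2],
    [0.6,-0.88,0,0,-0.2],
    [0.6,-0.88,0,0,-0.2],
    [0.6,-0.88,0,0,-0.2]
  ]
}}

```text
time: 22.8
tool_pos: [0.6171, -0.0622, 0.092]
tool_rot: [-3.141, -0.002, 2.153]
contact_force: [-1.0, 0.6, 0.5]
opening: 0.0368
grip_force: 0.0
```

```bash
python3 - <<'E'
from h import *
o=readout.observe(); print(o["time"],o["tool_pos"],o["tool_rot"][2],o["opening"]); im=cams.read_camera("wrist"); cv2.imwrite("pics/w11.png",im)
print(under(im)); print(proj(cams.calibration("wrist"),[.6193,-.0652,.006]))
E
```

```text
22.8 [ 0.61707158 -0.06224095  0.09202612] 2.153425895764497 0.03678427940015706
[(array([253.2, 200.8]), 1560.0, array([42.8, 47. ]), array([ 0.6197, -0.0627]))]
[251.05816497 202.97816562]
```

Request:
{"op": "jog_arm", "data": {
  "plan": [
    [0.02,0.01,-0.4,0,-0.2],
    [0.02,0.01,-0.8,0,-0.2],
    [0.02,0.01,-1,0,-0.2],
    [0.02,0.01,-1,0,-0.2],
    [0.02,0.01,-1,0,-1],
    [0.02,0.01,-1,0,-1],
    [0.02,0.01,-1,0,-1],
    [0.02,0.01,-1,0,-1],
    [0.02,0.01,-1,0,-1],
    [0.02,0.01,-1,0,-1]
  ]
}}

```text
time: 23.85
tool_pos: [0.6203, -0.0632, 0.0134]
tool_rot: [3.14, 0.001, 2.152]
contact_force: [-1.9, 0.4, 6.8]
opening: 0.0109
grip_force: 20.0
```

Request:
{"op": "jog_arm", "data": {
  "plan": [
    [0,0,0.5,0,-1],
    [0,0,1,0,-1],
    [0,0,1,0,-1]
  ]
}}

```text
time: 24.15
tool_pos: [0.6231, -0.064, 0.0983]
tool_rot: [3.134, 0.008, 2.152]
contact_force: [-0.6, 0.1, -0.2]
opening: 0.0109
grip_force: 20.0
```

Request:
{"op": "jog_arm", "data": {
  "plan": [
    [-0.4,0.5,0,-0.08,-1],
    [-0.82,0.99,0,-0.13,-1],
    [-0.82,0.99,0,-0.13,-1]
  ]
}}

```text
time: 24.45
tool_pos: [0.5492, 0.0197, 0.0914]
tool_rot: [-3.137, -0.004, 1.949]
contact_force: [-0.5, -1.1, 0.2]
opening: 0.0109
grip_force: 20.0
```

Request:
{"op": "jog_arm", "data": {
  "plan": [
    [-0.4,0.5,0,-0.08,-1],
    [-0.82,0.99,0,-0.13,-1],
    [-0.82,0.99,0,-0.13,-1]
  ]
}}

```text
time: 24.75
tool_pos: [0.4844, 0.0982, 0.0918]
tool_rot: [-3.138, -0.001, 1.746]
contact_force: [0.5, -0.9, 0.1]
opening: 0.0107
grip_force: 20.0
```

Request:
{"op": "jog_arm", "data": {
  "plan": [
    [-0.4,0.5,0,-0.08,-1],
    [-0.83,0.98,0,-0.14,-1],
    [-0.83,0.98,0,-0.14,-1],
    [-0.83,0.98,0,-0.14,-1],
    [-0.83,0.98,0,-0.14,-1]
  ]
}}

```text
time: 25.25
tool_pos: [0.4234, 0.1731, 0.0924]
tool_rot: [3.14, 0.0, 1.525]
contact_force: [0.3, -0.7, 0.1]
opening: 0.0109
grip_force: 20.0
```

```bash
python3 - <<'E'
from h import *
o=readout.observe(); print(o["time"],o["tool_pos"],o["tool_rot"],o["opening"]); im=cams.read_camera("wrist"); cv2.imwrite("pics/w12.png",im); print(tin("wrist",195,im))
E
```

```text
25.25 [0.42343412 0.17306357 0.09242797] [3.14021394e+00 4.57613493e-05 1.52486859e+00] 0.010929012692981363
(array([0.4246, 0.2116]), 0.0648)
```

View pics/w12.png

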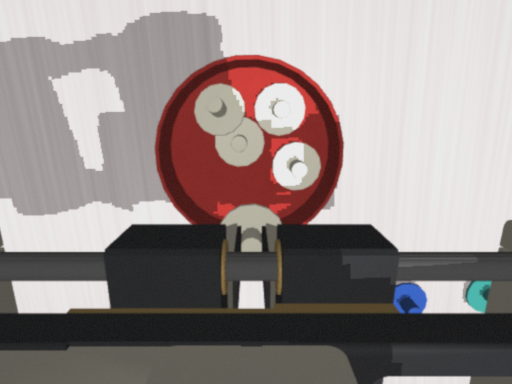

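Four plugs are in the tin, at about (280,108), (296,165), (219,108) and (239,142). The last two sit too close, so one has shifted inward and may overlap its neighbour. The slot for the held plug is free, so I'll place it first and then inspect.

Request:
{"op": "jog_arm", "data": {
  "plan": [
    [0,0,-0.5,0,-1],
    [0,0,-0.85,0,-1],
    [0,0,-0.95,0,-1],
    [0,0,-0.95,0,-1],
    [0,0,-0.95,0,-1],
    [0,0,-0.95,0,-0.48],
    [0,0,-0.95,0,-0.48],
    [0,0,-0.94,0,-0.48],
    [0,0,-0.4,0,-0.48],
    [0,0,0,0,-0.48],
    [0,0,0,0,-0.48]
  ]
}}

```text
time: 26.4
tool_pos: [0.4247, 0.1743, 0.0962]
tool_rot: [3.133, -0.002, 1.524]
contact_force: [-0.5, -0.1, -1.0]
opening: 0.024
grip_force: 0.0
```

```bash
python3 - <<'E'
from h import *
o=readout.observe(); print(o["time"],o["tool_pos"],o["opening"]); im=cams.read_camera("wrist"); c=cams.calibration("wrist"); np.save("w13.npy",im)
np.save("c13.npy",c["world_from_camera"])
cv2.imwrite("pics/w13.png",cv2.resize(im[40:240,140:360],None,fx=3,fy=3,interpolation=cv2.INTER_CUBIC)[:600])
E
```

```text
26.4 [0.42474514 0.17434206 0.09621558] 0.02400610020039278
```

View pics/w13.png

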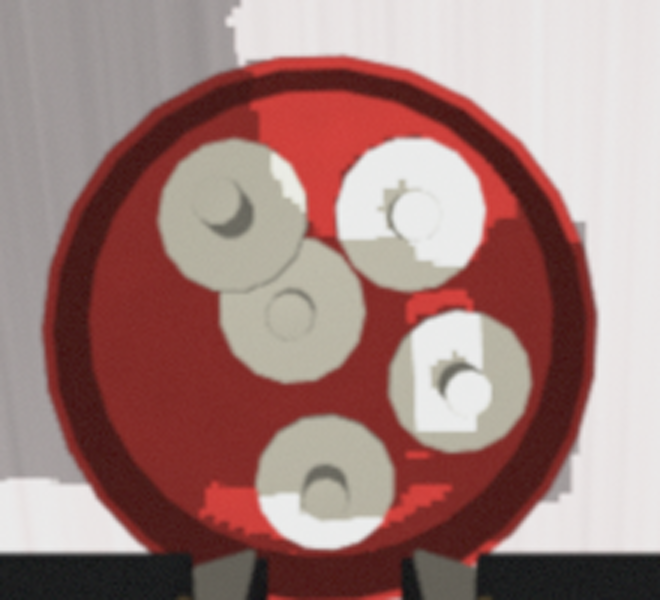

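Plug 4 at crop (232,215) leans on the flange of plug 3 at (292,312), which has moved in towards the centre. The other three at (410,213), (460,380) and (325,482) are flat. I'll slide plug 3 out from under it, back to its own slot.

```bash
python3 - <<'E'
from h import *
c=dict(cams.calibration("wrist")); c["world_from_camera"]=np.load("c13.npy")
T=np.array([.4243,.2117]); print(tin("wrist",195,np.load("w13.npy")))
for n,u,v,z in(("p4f",232,215,.011),("p4s",214,202,.027),("p3f",292,312,.009),("p3s",291,314,.025),("p2f",410,213,.009),("p1f",460,380,.009),("p5f",325,482,.009)):
    p=ray(c,u/3+140,v/3+40,z); d=p-T; print(n,p.round(4),"r %.4f th %.0f"%(np.hypot(*d),np.degrees(np.arctan2(d[1],d[0]))))
E
```

```text
(array([0.423 , 0.2118]), 0.0641)
p4f [0.4026 0.2436] r 0.0385 th 124
p4s [0.4003 0.2465] r 0.0423 th 125
p3f [0.4161 0.2188] r 0.0108 th 139
p3s [0.4166 0.2197] r 0.0112 th 134
p2f [0.4472 0.2421] r 0.0380 th 53
p1f [0.4593 0.1991] r 0.0372 th -20
p5f [0.4225 0.1728] r 0.0389 th -93
```

Request:
{"op": "jog_arm", "data": {
  "plan": [
    [-0.05,0.3,0,0,-0.48],
    [-0.09,0.58,0,0,-0.48],
    [-0.09,0.58,0,0,-0.48],
    [-0.09,0.58,0,0,-0.48],
    [-0.09,0.58,-0.4,0,-0.48],
    [-0.09,0.58,-0.6,0,-0.48],
    [-0.09,0.58,-0.6,0,-0.48],
    [-0.09,0.58,-0.6,0,-0.48]
  ]
}}

```text
time: 27.25
tool_pos: [0.415, 0.2194, 0.0443]
tool_rot: [-3.141, 0.0, 1.523]
contact_force: [-0.8, 0.0, -0.8]
opening: 0.0239
grip_force: 0.0
```

```bash
python3 - <<'E'
from h import *
o=readout.observe(); print(o["time"],o["tool_pos"],o["opening"]); im=cams.read_camera("top"); c=cams.calibration("wrist"); np.save("t14.npy",im)
print(tin("top",400,im))
E
```

```text
27.25 [0.41495867 0.21937962 0.04429874] 0.023922331511411248
(array([ 0.4417, -0.2387]), 0.0616)
```

Request:
{"op": "jog_arm", "data": {
  "plan": [
    [0.01,0,-0.2,0,-0.48],
    [0.01,0,-0.32,0,-0.48],
    [0.01,0,-0.32,0,-0.48],
    [0.01,0,-0.32,0,-1],
    [0.01,0,-0.32,0,-1],
    [0.01,0,-0.32,0,-1],
    [0.01,0,-0.32,0,-1]
  ]
}}

```text
time: 28.0
tool_pos: [0.4161, 0.2201, 0.0192]
tool_rot: [3.14, -0.0, 1.524]
contact_force: [0.3, -0.8, 3.0]
opening: 0.0103
grip_force: 20.0
```

Request:
{"op": "jog_arm", "data": {
  "plan": [
    [-0.06,-0.04,0,0,-1],
    [-0.12,-0.08,0,0,-1],
    [-0.18,-0.12,0,0,-1],
    [-0.24,-0.15,0,0,-1],
    [-0.27,-0.17,0,0,-1],
    [-0.27,-0.17,0,0,-1],
    [-0.27,-0.17,0,0,-1]
  ]
}}

```text
time: 28.7
tool_pos: [0.394, 0.2062, 0.0191]
tool_rot: [3.141, -0.0, 1.524]
contact_force: [0.7, -0.5, 7.2]
opening: 0.0104
grip_force: 20.0
```

Request:
{"op": "jog_arm", "data": {
  "plan": [
    [-0.01,-0.01,0,-0.1,-1],
    [-0.02,-0.01,0,-0.2,-1],
    [-0.03,-0.02,0,-0.3,-1],
    [-0.04,-0.02,0,-0.4,-1],
    [-0.05,-0.03,0,-0.5,-1],
    [-0.06,-0.04,0,-0.6,-1],
    [-0.07,-0.05,0,-0.7,-1],
    [-0.08,-0.05,0,-0.8,-1],
    [-0.08,-0.05,0,-0.8,-1],
    [-0.08,-0.05,0,-0.8,-1]
  ]
}}

```text
time: 29.7
tool_pos: [0.3874, 0.2022, 0.0191]
tool_rot: [3.141, -0.0, 0.266]
contact_force: [-0.0, 0.1, 7.9]
opening: 0.0103
grip_force: 20.0
```

Request:
{"op": "jog_arm", "data": {
  "plan": [
    [0,0,0,0,-0.48],
    [0,0,0,0,-0.48],
    [0,0,0,0,-0.48],
    [0,0,0.4,0,-0.48],
    [0,0,0.97,0,-0.48],
    [0,0,0.97,0,-0.48]
  ]
}}

```text
time: 30.3
tool_pos: [0.3902, 0.2033, 0.1003]
tool_rot: [-3.141, -0.008, 0.268]
contact_force: [1.9, -0.2, -0.1]
opening: 0.0236
grip_force: 0.0
```

Request:
{"op": "jog_arm", "data": {
  "plan": [
    [0.2,-0.15,0,0.1,-0.48],
    [0.46,-0.35,0,0.2,-0.48],
    [0.46,-0.35,0,0.3,-0.48],
    [0.46,-0.35,0,0.4,-0.48],
    [0.46,-0.35,0,0.5,-0.48],
    [0.46,-0.35,0,0.6,-0.48],
    [0.46,-0.35,0,0.7,-0.48],
    [0.46,-0.35,0,0.8,-0.48],
    [0.46,-0.35,0,0.8,-0.48]
  ]
}}

```text
time: 31.2
tool_pos: [0.4237, 0.1742, 0.0953]
tool_rot: [-3.14, 0.001, 1.529]
contact_force: [-1.0, -0.2, -0.7]
opening: 0.0242
grip_force: 0.0
```

```bash
python3 - <<'E'
from h import *
o=readout.observe(); print(o["time"],o["tool_pos"],o["tool_rot"],o["opening"]); im=cams.read_camera("wrist"); c=cams.calibration("wrist"); np.save("w15.npy",im)
np.save("c15.npy",c["world_from_camera"])
b,g,r=[x.astype(int) for x in cv2.split(im)]
m=(2*g-r-b>-3)&(im.max(2).astype(int)-im.min(2)<40)&(g>60)
k=max(blobs(r-g>20,2000,99999),key=lambda b:b[1])[2]; t=np.zeros(m.shape,np.uint8); cv2.drawContours(t,[k],-1,1,-1); t=cv2.erode(t,np.ones((15,15)))
m=cv2.morphologyEx((m&(t>0)).astype(np.uint8),cv2.MORPH_OPEN,np.ones((5,5)))
for e,a,_ in blobs(m,200,20000): print(np.round(e[0],1),a,np.round(e[1],1),ray(c,*e[0],.009).round(4))
print(tin("wrist",195,im))
cv2.imwrite("pics/w15.png",cv2.resize(im[40:240,140:360],None,fx=3,fy=3,interpolation=cv2.INTER_CUBIC)[:600])
E
```

```text
31.2 [0.42369007 0.17420191 0.09532224] [-3.13969331e+00  6.00356384e-04  1.52920984e+00] 0.024176331965128584
[250.6 199.8] 1458.0 [42.5 43.7] [0.4239 0.1733]
[295.6 166.6] 1609.0 [44.6 46. ] [0.4606 0.1991]
[210.2 142.5] 3423.0 [ 47.1 103. ] [0.3944 0.2207]
[279.3 110.6] 1804.0 [46.6 49.3] [0.4485 0.2425]
(array([0.4245, 0.2118]), 0.0648)
```

```bash
python3 - <<'E'
from h import *
im=np.load("w15.npy"); c=dict(cams.calibration("wrist")); c["world_from_camera"]=np.load("c15.npy")
b,g,r=[x.astype(int) for x in cv2.split(im)]
m=((2*g-r-b>-3)&(im.max(2).astype(int)-im.min(2)<40)&(g>60)).astype(np.uint8); m=cv2.morphologyEx(m,cv2.MORPH_CLOSE,np.ones((5,5)))
m[:,:170]=0; m[:,245:]=0; m[:75]=0; m[215:]=0
d=cv2.distanceTransform(m,cv2.DIST_L2,5)
n,l,s,ce=cv2.connectedComponentsWithStats((d>17).astype(np.uint8))
for q,st in zip(ce[1:],s[1:]): print(q.round(1),st[4],d[int(q[1]),int(q[0])],ray(c,*q,.009).round(4))
for v in range(85,195,5): w=np.where(m[v])[0]; print(v,w.min() if len(w) else '',w.max() if len(w) else '',len(w))
E
```

```text
[215.  121.7] 179 23.175196 [0.3992 0.2362]
[204.9 166.5] 121 21.968996 [0.3888 0.202 ]
85   0
90   0
95   0
100 203 226 24
105 197 233 37
110 194 236 43
115 192 238 47
120 192 238 47
125 192 239 48
130 193 237 45
135 195 235 41
140 200 231 32
145 198 222 25
150 189 220 32
155 185 224 40
160 183 226 44
165 182 227 46
170 183 227 45
175 184 226 43
180 186 244 41
185 192 244 39
190 231 244 14
```

View pics/w15.png

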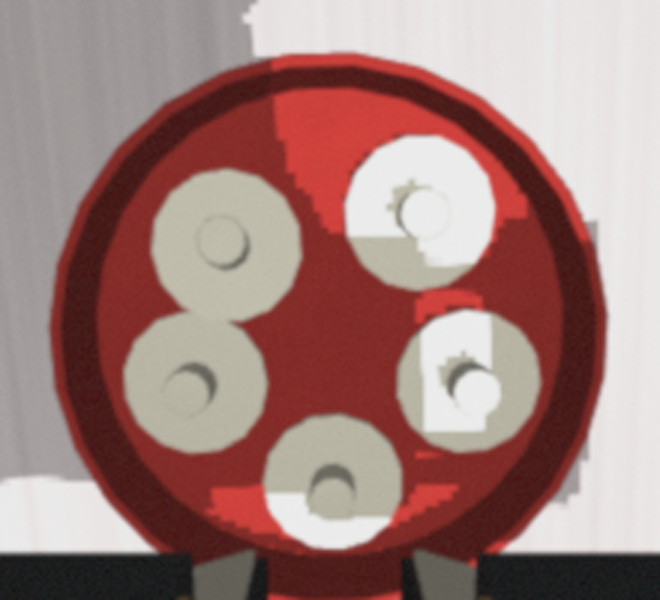

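All five are upright at crop (226,245), (420,212), (468,380), (333,482) and (195,382). However, plug 4 at (226,245) touches plug 3 and its spigot leans slightly. I'll grip it, shift it outward to its slot and press it flat.

Request:
{"op": "jog_arm", "data": {
  "plan": [
    [-0.15,0.4,0,0.1,-0.48],
    [-0.31,0.78,0,0.2,-0.48],
    [-0.31,0.78,0,0.3,-0.48],
    [-0.31,0.78,0,0.4,-0.48],
    [-0.31,0.78,0,0.4,-0.48],
    [-0.31,0.78,-0.4,0.4,-0.48],
    [-0.31,0.78,-0.8,0.4,-0.48],
    [-0.31,0.78,-0.96,0.4,-0.48],
    [-0.31,0.78,-0.96,0.4,-0.48]
  ]
}}

```text
time: 32.15
tool_pos: [0.3982, 0.2359, 0.0175]
tool_rot: [-3.137, -0.001, 2.149]
contact_force: [-0.9, 0.2, -0.2]
opening: 0.0238
grip_force: 0.0
```

Request:
{"op": "jog_arm", "data": {
  "plan": [
    [0,0,0,0,-1],
    [0,0,0,0,-1],
    [0,0,0,0,-1],
    [0,0,0.01,0,-1],
    [0.01,0.03,0.02,0,-1],
    [0.02,0.06,0.02,0,-1],
    [0.02,0.09,0.02,0,-1],
    [0.02,0.1,0,0,-1],
    [0.02,0.1,-0.02,0,-1],
    [0.02,0.1,-0.02,0,-1]
  ]
}}

```text
time: 33.15
tool_pos: [0.4013, 0.2445, 0.0184]
tool_rot: [-3.141, 0.001, 2.153]
contact_force: [-1.6, -3.5, 8.8]
opening: 0.0108
grip_force: 20.0
```

Request:
{"op": "jog_arm", "data": {
  "plan": [
    [0,0,0,0,-0.48],
    [0,0,0,0,-0.48],
    [0,0,0,0,-0.48],
    [0,0,0.4,0,-0.48],
    [0,0,0.97,0,-0.48],
    [0.1,-0.4,0.97,-0.1,-0.48],
    [0.28,-0.88,0.97,-0.2,-0.48],
    [0.28,-0.88,0.97,-0.3,-0.48],
    [0.28,-0.88,0.97,-0.4,-0.48],
    [0.28,-0.88,0.97,-0.4,-0.48],
    [0.28,-0.88,0.97,-0.4,-0.48]
  ]
}}

```text
time: 34.25
tool_pos: [0.4236, 0.1745, 0.0954]
tool_rot: [-3.141, 0.0, 1.527]
contact_force: [-0.6, 0.1, -0.3]
opening: 0.0237
grip_force: 0.0
```

```bash
cat > inspect_tin.py <<'E'
from h import *
o=readout.observe(); print(o["time"],o["tool_pos"],o["tool_rot"],o["opening"]); im=cams.read_camera("wrist"); c=cams.calibration("wrist")
b,g,r=[x.astype(int) for x in cv2.split(im)]
m=(2*g-r-b>-3)&(im.max(2).astype(int)-im.min(2)<40)&(g>60)
k=max(blobs(r-g>20,2000,99999),key=lambda b:b[1])[2]; t=np.zeros(m.shape,np.uint8); cv2.drawContours(t,[k],-1,1,-1); t=cv2.erode(t,np.ones((15,15)))
m=cv2.morphologyEx((m&(t>0)).astype(np.uint8),cv2.MORPH_OPEN,np.ones((5,5)))
for e,a,_ in blobs(m,200,20000): print(np.round(e[0],1),a,np.round(e[1],1),ray(c,*e[0],.009).round(4))
print(tin("wrist",195,im)); np.save("w16.npy",im); cv2.imwrite("pics/w16.png",im[40:240,140:360])
E
python3 inspect_tin.py
```

```text
34.25 [0.42362808 0.17451805 0.09539809] [-3.14140827e+00  7.46119119e-05  1.52698684e+00] 0.023695386090211174
[250.5 200.1] 1456.0 [42.6 43.6] [0.4239 0.1734]
[295.5 167. ] 1598.0 [44.3 45.9] [0.4606 0.1992]
[204.6 167.1] 1597.5 [44.5 45.7] [0.3887 0.202 ]
[279.1 111. ] 1786.5 [46.5 49. ] [0.4485 0.2425]
[216.2 109.9] 1832.0 [47.1 49.5] [0.4009 0.2453]
(array([0.4245, 0.212 ]), 0.0647)
```

All five plugs are now separate and flat: even sizes, rings at r ≈ 38–40 mm. Now over to the lid's handle.

Request:
{"op": "jog_arm", "data": {
  "plan": [
    [0.22,-0.4,0,0.09,-0.13],
    [0.45,-0.84,0,0.18,-0.13],
    [0.45,-0.84,0,0.18,-0.13]
  ]
}}

```text
time: 34.6
tool_pos: [0.4618, 0.1047, 0.0956]
tool_rot: [3.14, 0.001, 1.812]
contact_force: [-0.4, -0.5, -0.5]
opening: 0.0396
grip_force: 0.0
```

Request:
{"op": "jog_arm", "data": {
  "plan": [
    [0.22,-0.4,0,0.09,-0.13],
    [0.45,-0.84,0,0.18,-0.13],
    [0.45,-0.84,0,0.18,-0.13]
  ]
}}

```text
time: 34.9
tool_pos: [0.4978, 0.0375, 0.0956]
tool_rot: [3.14, 0.002, 2.092]
contact_force: [-0.4, 1.3, 0.2]
opening: 0.0399
grip_force: 0.0
```

Request:
{"op": "jog_arm", "data": {
  "plan": [
    [0.22,-0.4,0,0.09,-0.13],
    [0.45,-0.84,0,0.18,-0.13],
    [0.45,-0.84,0,0.18,-0.13]
  ]
}}

```text
time: 35.2
tool_pos: [0.5336, -0.0295, 0.0955]
tool_rot: [3.141, 0.002, 2.373]
contact_force: [0.4, 0.8, 0.1]
opening: 0.0398
grip_force: 0.0
```

Request:
{"op": "jog_arm", "data": {
  "plan": [
    [0,-0.4,0,0.09,-0.13],
    [0,-0.84,0,0.18,-0.13],
    [0,-0.84,0,0.18,-0.13]
  ]
}}

```text
time: 35.5
tool_pos: [0.5315, -0.096, 0.0954]
tool_rot: [-3.141, 0.0, 2.655]
contact_force: [-0.8, 0.1, 0.2]
opening: 0.0403
grip_force: 0.0
```

Request:
{"op": "jog_arm", "data": {
  "plan": [
    [0,-0.4,0,0.09,-0.13],
    [0,-0.84,0,0.18,-0.13],
    [0,-0.84,0,0.18,-0.13]
  ]
}}

```text
time: 35.8
tool_pos: [0.5318, -0.163, 0.0955]
tool_rot: [-3.141, 0.001, 2.936]
contact_force: [0.5, 0.9, -0.5]
opening: 0.0403
grip_force: 0.0
```

Request:
{"op": "jog_arm", "data": {
  "plan": [
    [0,-0.4,0.2,0.09,-0.13],
    [0,-0.84,0.4,0.18,-0.13],
    [0,-0.84,0.4,0.18,-0.13],
    [0,-0.84,0.4,0.18,-0.13],
    [0,-0.84,0.4,0.18,-0.13]
  ]
}}

```text
time: 36.3
tool_pos: [0.5314, -0.2264, 0.1268]
tool_rot: [3.14, -0.002, -3.065]
contact_force: [0.5, -0.5, -0.1]
opening: 0.04
grip_force: 0.0
```

```bash
python3 - <<'E'
from h import *
o=readout.observe(); print(o["time"],o["tool_pos"],o["tool_rot"],o["opening"]); im=cams.read_camera("wrist"); c=cams.calibration("wrist"); np.save("w17.npy",im)
np.save("c17.npy",c["world_from_camera"])
cv2.imwrite("pics/w17.png",im); print(proj(c,[.531,-.231,.029]))
E
```

```text
36.3 [ 0.53135012 -0.22642937  0.1268248 ] [ 3.13974527e+00 -1.50104495e-03 -3.06455307e+00] 0.04003242322074925
[246.75536942 194.91011238]
```

View pics/w17.png

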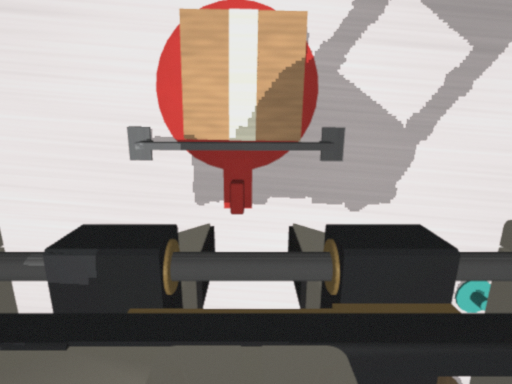

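The view shows the cartons at (243,75), the bar at row 145 between posts (139,143) and (332,144), and the handle's fin at (237,197) on its tongue (columns 224–252). Next I'll measure the fin and directions.

```bash
python3 - <<'E'
from h import *
im=np.load("w17.npy"); c=dict(cams.calibration("wrist")); c["world_from_camera"]=np.load("c17.npy")
print("cols r at row 190,205:",im[190,218:258:2,2].tolist(),im[205,218:258:2,2].tolist())
print("rows r at col 237:",im[150:220:2,237,2].tolist()); print("col227",im[150:220:2,227,2].tolist())
a=ray(c,139,143,.027);b=ray(c,332.5,143.5,.027);d=a-b; print("posts",a,b,np.degrees(np.arctan2(d[0],-d[1]))if 0 else np.degrees(np.arctan2(-d[0],d[1])), (np.hypot(*d)))
m=(im[...,2].astype(int)-im[...,1])>20
k=max(blobs(m[:150],1000,99999),key=lambda b:b[1])[2][:,0]
# disc edge: left/right arcs and tongue edges
p=np.array([ray(c,u,v,.009) for u,v in k if v<135 and v>3 and (u<178 or u>309)]); print("disc",circ(p),len(p))
for v in(172,176,206): w=np.where(m[v])[0]; print(v,w.min(),w.max(),ray(c,(w.min()+w.max())/2,v,.008))
E
```

```text
cols r at row 190,205: [160, 160, 158, 132, 130, 130, 115, 131, 132, 134, 133, 134, 126, 113, 131, 132, 132, 151, 159, 160] [234, 234, 233, 216, 206, 202, 135, 130, 130, 131, 133, 133, 124, 107, 129, 129, 130, 210, 233, 233]
rows r at col 237: [107, 130, 128, 130, 131, 132, 132, 133, 134, 135, 135, 133, 133, 132, 126, 83, 84, 120, 135, 132, 132, 134, 133, 132, 133, 131, 132, 131, 132, 133, 131, 131, 190, 234, 234]
col227 [108, 130, 129, 129, 129, 132, 133, 131, 130, 132, 130, 131, 131, 132, 133, 131, 131, 130, 131, 130, 131, 132, 130, 129, 128, 130, 165, 205, 205, 222, 234, 235, 235, 235, 232]
posts [ 0.49468052 -0.32240585] [ 0.48248225 -0.16413241] -175.59287863164153 0.15874281044509245
disc (array([ 0.4458, -0.2461]), 0.0683) 186
172 223 252 [ 0.51581236 -0.24078327]
176 223 252 [ 0.51947108 -0.24053164]
206 223 251 [ 0.54773226 -0.23905273]
```

```bash
python3 - <<'E'
from h import *
c=dict(cams.calibration("wrist")); c["world_from_camera"]=np.load("c17.npy"); t=np.radians(4.2); R=np.array([[np.cos(t),-np.sin(t)],[np.sin(t),np.cos(t)]])
for f in([.5356,-.2395],[.533,-.236]):
    print([proj(c,[*(np.array(f)+R@[a,b]),z]).round(0).tolist() for a,b,z in((-.014,-.006,.029),(-.014,.006,.029),(.014,-.006,.029),(.014,.006,.009))])
E
```

```text
[[229.0, 183.0], [243.0, 183.0], [230.0, 215.0], [244.0, 208.0]]
[[234.0, 181.0], [248.0, 181.0], [234.0, 212.0], [248.0, 206.0]]
```

Request:
{"op": "jog_arm", "data": {
  "plan": [
    [0.05,-0.14,-0.4,0,-0.13],
    [0.05,-0.14,-0.8,0,-0.13],
    [0.05,-0.14,-0.8,0,-0.13],
    [0.05,-0.14,-0.8,0,-0.13]
  ]
}}

```text
time: 36.75
tool_pos: [0.5356, -0.2388, 0.0634]
tool_rot: [3.14, -0.001, -3.062]
contact_force: [0.3, -0.3, 0.2]
opening: 0.0399
grip_force: 0.0
```

Request:
{"op": "jog_arm", "data": {
  "plan": [
    [0,0,-0.4,0,-0.13],
    [0,0,-0.63,0,-0.13],
    [0,0,-0.63,0,-0.13],
    [0,0,-0.63,0,-1],
    [0,0,-0.63,0,-1],
    [0,0,-0.63,0,-1],
    [0,0,-0.63,0,-1],
    [0,0,-0.63,0,-1],
    [0,0,-0.63,0,-1]
  ],
  "squeeze": 45
}}

```text
time: 37.65
tool_pos: [0.5362, -0.2402, 0.0139]
tool_rot: [-3.141, 0.001, -3.063]
contact_force: [0.4, 0.6, 5.0]
opening: 0.0113
grip_force: 44.9
```

Request:
{"op": "jog_arm", "data": {
  "plan": [
    [0.05,0.004,0,0,-1],
    [0.12,0.01,0,0,-1],
    [0.2,0.015,0,0,-1],
    [0.28,0.02,0,0,-1],
    [0.36,0.03,0,0,-1],
    [0.44,0.035,0,0,-1],
    [0.52,0.04,0,0,-1],
    [0.6,0.045,0,0,-1],
    [0.68,0.05,0,0,-1],
    [0.76,0.06,0,0,-1],
    [0.84,0.065,0,0,-1]
  ]
}}

```text
time: 38.75
tool_pos: [0.6017, -0.235, 0.0135]
tool_rot: [3.141, -0.003, -3.062]
contact_force: [-6.4, -0.5, 7.4]
opening: 0.0116
grip_force: 44.9
```

Request:
{"op": "jog_arm", "data": {
  "plan": [
    [0.08,0.006,0,0,-1],
    [0.16,0.012,0,0,-1],
    [0.24,0.018,0,0,-1],
    [0.32,0.025,0,0,-1],
    [0.4,0.03,0,0,-1],
    [0.48,0.037,0,0,-1],
    [0.56,0.043,0,0,-1],
    [0.64,0.05,0,0,-1],
    [0.72,0.055,0,0,-1],
    [0.8,0.06,0,0,-1],
    [0.86,0.066,0,0,-1],
    [0.86,0.066,0,0,-1]
  ]
}}

```text
time: 39.95
tool_pos: [0.672, -0.2297, 0.0137]
tool_rot: [-3.141, -0.0, -3.062]
contact_force: [-1.0, 0.8, 5.9]
opening: 0.0117
grip_force: 44.9
```

```bash
python3 - <<'E'
from h import *
o=readout.observe(); print(o["time"],o["tool_pos"],o["tool_rot"],o["opening"],o["contact_force"])
im=cams.read_camera("wrist"); c=cams.calibration("wrist"); m=(im[...,2].astype(int)-im[...,1])>60; m[222:]=0
for e,a,k in blobs(m,1000,99999): 
    k=k[:,0]; w=k[(k[:,1]<215)&(k[:,1]>3)]; print(np.round(e[0]),a,k.min(0),k.max(0),circ(np.array([ray(c,u,v,.009) for u,v in w])))
print("pred centre px",proj(c,[.4458+.1353,-.2461+.0104,.009]))
cv2.imwrite("pics/w18.png",im)
for n in("top","scene"): np.save(n+"2.npy",cams.read_camera(n))
E
```

```text
39.95 [ 0.67196171 -0.22973705  0.01367704] [-3.14113707e+00 -1.75182201e-04 -3.06229686e+00] 0.011659037618977408 [-0.98141585  0.79255362  5.86689092]
[252.  90.] 47192.5 [111   0] [393 221] (array([ 0.5832, -0.2373]), 0.0678)
pred centre px [255.74445101  62.98676833]
```

Request:
{"op": "jog_arm", "data": {
  "plan": [
    [0,0,0.05,0,-1],
    [0,0,0.15,0,-1],
    [0,0,0.3,0,-1],
    [0,0,0.5,0,-1],
    [0,0,0.7,0,-1],
    [0,0,0.9,0,-1],
    [0,0,1,0,-1],
    [0,0,1,0,-1]
  ],
  "squeeze": 58
}}

```text
time: 40.9
tool_pos: [0.6727, -0.2299, 0.0956]
tool_rot: [-3.14, 0.003, -3.063]
contact_force: [-0.4, -0.1, -0.4]
opening: 0.0115
grip_force: 57.9
```

```bash
python3 - <<'E'
from h import *
o=readout.observe(); print(o["time"],o["tool_pos"],o["tool_rot"],o["opening"],o["grip_force"],o["contact_force"],o["torque"])
im=cams.read_camera("wrist"); c=cams.calibration("wrist"); m=(im[...,2].astype(int)-im[...,1])>60; m[222:]=0
for z in(.079,.085,.089,.095):
  for e,a,k in blobs(m,1000,99999): 
    k=k[:,0]; w=k[(k[:,1]<215)&(k[:,1]>3)]; print(z,a,k.min(0),k.max(0),circ(np.array([ray(c,u,v,z) for u,v in w])))
for n,f in(("top",1),("scene",1)):
    im=cams.read_camera(n); np.save(n+"3.npy",im); c=cams.calibration(n)
    hsv=cv2.cvtColor(im,cv2.COLOR_BGR2HSV); mb=(hsv[...,0]>8)&(hsv[...,0]<20)&(hsv[...,1]>90)
    for e,a,k in blobs(mb,80,3000): print(n,"carton",np.round(cv2.minAreaRect(k)[0]),np.round(cv2.minAreaRect(k)[1]),a,ray(c,*e[0],.06).round(3))
    mb=(cv2.cvtColor(np.load(n+".npy"),cv2.COLOR_BGR2HSV)); mb=(mb[...,0]>8)&(mb[...,0]<20)&(mb[...,1]>90)
    for e,a,k in blobs(mb,80,3000): print(n,"before",np.round(cv2.minAreaRect(k)[0]),np.round(cv2.minAreaRect(k)[1]),a,ray(c,*e[0],.069).round(3))
E
```

```text
40.9 [ 0.67266    -0.22990705  0.09561864] [-3.13980316  0.00332806 -3.06253984] 0.011511314790581467 57.935829162597656 [-0.40029484 -0.12336561 -0.41323989] [ 0.07083604 -0.06139931 -0.00551514]
0.079 46873.0 [112   0] [392 221] (array([ 0.5826, -0.2373]), 0.0715)
0.085 46873.0 [112   0] [392 221] (array([ 0.5834, -0.2372]), 0.069)
0.089 46873.0 [112   0] [392 221] (array([ 0.5839, -0.2372]), 0.0674)
0.095 46873.0 [112   0] [392 221] (array([ 0.5847, -0.2371]), 0.0649)
top carton [ 23. 109.] [ 82. 144.] 932.0 [0.786 0.455]
top before [371. 273.] [45. 16.] 653.0 [ 0.442 -0.213]
top before [399. 271.] [45. 15.] 583.0 [ 0.446 -0.265]
top before [ 23. 109.] [ 83. 145.] 971.5 [0.783 0.45 ]
scene carton [129. 256.] [42. 21.] 732.0 [ 0.458 -0.274]
scene carton [314. 249.] [39. 35.] 1060.0 [ 0.774 -0.036]
scene carton [145. 235.] [40. 16.] 433.5 [ 0.452 -0.22 ]
scene carton [498. 154.] [64. 27.] 865.0 [1.025 0.41 ]
scene carton [428. 111.] [126.  69.] 548.5 [0.818 0.466]
scene carton [405.  70.] [ 9. 28.] 156.5 [0.7   0.564]
scene before [129. 254.] [43. 22.] 778.0 [ 0.458 -0.274]
scene before [314. 250.] [37. 37.] 1064.5 [ 0.776 -0.04 ]
scene before [145. 234.] [42. 18.] 450.0 [ 0.456 -0.219]
scene before [497. 154.] [64. 28.] 826.0 [1.025 0.4  ]
scene before [428. 112.] [126.  69.] 556.5 [0.821 0.454]
scene before [405.  70.] [ 9. 29.] 152.0 [0.704 0.555]
scene before [471.  35.] [70. 80.] 2982.5 [0.818 0.828]
```

The cartons still stand in place (they only dropped 9 mm) and the lid hangs level. Carrying it to the tin.

Request:
{"op": "jog_arm", "data": {
  "plan": [
    [0,0.3,0,0,-1],
    [0,0.6,0,0,-1],
    [0,0.94,0,0,-1]
  ]
}}

```text
time: 41.35
tool_pos: [0.671, -0.1539, 0.0918]
tool_rot: [3.141, -0.002, -3.064]
contact_force: [0.7, 0.7, -0.1]
opening: 0.0117
grip_force: 57.9
```

Request:
{"op": "jog_arm", "data": {
  "plan": [
    [-0.1,0.3,0,0,-1],
    [-0.25,0.6,0,0,-1],
    [-0.4,0.94,0,0,-1]
  ]
}}

```text
time: 41.65
tool_pos: [0.6387, -0.0783, 0.0919]
tool_rot: [3.141, -0.002, -3.063]
contact_force: [0.1, 0.4, -0.9]
opening: 0.0112
grip_force: 57.9
```

Request:
{"op": "jog_arm", "data": {
  "plan": [
    [-0.13,0.3,0,0,-1],
    [-0.26,0.6,0,0,-1],
    [-0.4,0.94,0,0,-1]
  ]
}}

```text
time: 41.95
tool_pos: [0.6067, -0.0032, 0.0922]
tool_rot: [3.141, -0.002, -3.063]
contact_force: [0.7, 0.1, -0.4]
opening: 0.0118
grip_force: 57.9
```

Request:
{"op": "jog_arm", "data": {
  "plan": [
    [-0.13,0.3,0,0,-1],
    [-0.26,0.6,0,0,-1],
    [-0.4,0.94,0,0,-1]
  ]
}}

```text
time: 42.25
tool_pos: [0.5748, 0.072, 0.0923]
tool_rot: [3.142, -0.002, -3.063]
contact_force: [-0.1, 0.2, -0.2]
opening: 0.0115
grip_force: 57.9
```

Request:
{"op": "jog_arm", "data": {
  "plan": [
    [-0.13,0.3,0,0,-1],
    [-0.26,0.6,0,0,-1],
    [-0.4,0.94,0,0,-1]
  ]
}}

```text
time: 42.55
tool_pos: [0.5428, 0.1471, 0.0923]
tool_rot: [-3.142, -0.002, -3.063]
contact_force: [0.7, -0.5, -1.1]
opening: 0.0115
grip_force: 57.9
```

Request:
{"op": "jog_arm", "data": {
  "plan": [
    [-0.13,0.3,0,0,-1],
    [-0.26,0.6,0,0,-1],
    [-0.38,0.92,0,0,-1],
    [-0.38,0.92,0,0,-1],
    [-0.38,0.92,0,0,-1],
    [-0.38,0.92,0,0,-1]
  ]
}}

```text
time: 43.15
tool_pos: [0.5135, 0.2194, 0.0928]
tool_rot: [-3.141, -0.001, -3.063]
contact_force: [-0.0, -0.4, -1.8]
opening: 0.0111
grip_force: 57.9
```

```bash
python3 - <<'E'
from h import *
o=readout.observe(); print(o["time"],o["tool_pos"],o["tool_rot"],o["opening"],o["grip_force"],o["contact_force"])
im=cams.read_camera("wrist"); c=cams.calibration("wrist"); m=(im[...,2].astype(int)-im[...,1])>60; m[222:]=0; cv2.imwrite("pics/w19.png",im)
for e,a,k in blobs(m,1000,99999): 
    k=k[:,0]; w=k[(k[:,1]<215)&(k[:,1]>3)]; print(a,k.min(0),k.max(0),circ(np.array([ray(c,u,v,.086) for u,v in w])))
im=cams.read_camera("scene"); cv2.imwrite("pics/s19.png",im); c=cams.calibration("scene")
for nm,p in(("tin",[.4243,.2119,.036]),("lid",[.4243,.2119,.089])): print(nm,proj(c,p))
for e,a,k in blobs((im[...,2].astype(int)-im[...,1])>18,300,9000): print("scene red",np.round(e[0],1),a,np.round(e[1],1))
E
```

```text
43.15 [0.51346002 0.21936477 0.09275424] [-3.14125435e+00 -5.69762345e-04 -3.06302457e+00] 0.0111171193804292 57.93579339981079 [-0.03931318 -0.43098784 -1.79008384]
46899.5 [112   0] [392 221] (array([0.4252, 0.2117]), 0.0682)
tin [247.96858484 114.07128764]
lid [247.50568891 100.20162623]
scene red [127.7 250.6] 378.0 [13.8 38.9]
scene red [141.3 232.6] 333.0 [12.2 40.4]
scene red [374.5 202.1] 387.5 [10.4 54.3]
scene red [244.6 111.5] 1804.5 [46.5 62.1]
scene red [430.6 116.4] 626.5 [ 70.3 131.4]
scene red [490.2  17.3] 350.5 [11.6 48.7]
scene red [330.5  23. ] 1891.5 [49.1 60.3]
```

Request:
{"op": "jog_arm", "data": {
  "plan": [
    [0,0,-0.1,0,-1],
    [0,0,-0.2,0,-1],
    [0,0,-0.3,0,-1],
    [0,0,-0.4,0,-1],
    [0,0,-0.46,0,-1],
    [0,0,-0.5,0,-1],
    [0,0,-0.54,0,-1],
    [0,0,-0.57,0,-1],
    [0,0,-0.57,0,-1]
  ]
}}

```text
time: 44.15
tool_pos: [0.5132, 0.2201, 0.0473]
tool_rot: [3.142, -0.0, -3.063]
contact_force: [-0.4, 0.0, -1.5]
opening: 0.0115
grip_force: 57.9
```

Request:
{"op": "jog_arm", "data": {
  "plan": [
    [0,0,-0.01,0,-1],
    [0,0,-0.02,0,-1],
    [0,0,-0.03,0,-1],
    [0,0,-0.03,0,-1]
  ]
}}

```text
time: 44.55
tool_pos: [0.5134, 0.2201, 0.0452]
tool_rot: [3.141, 0.0, -3.063]
contact_force: [0.3, -0.7, -1.2]
opening: 0.0114
grip_force: 57.9
```

Request:
{"op": "jog_arm", "data": {
  "plan": [
    [0,0,-0.01,0,-1],
    [0,0,-0.015,0,-1],
    [0,0,-0.015,0,-1]
  ]
}}

```text
time: 44.85
tool_pos: [0.5136, 0.2201, 0.0449]
tool_rot: [3.141, 0.001, -3.063]
contact_force: [-1.9, -1.0, 6.8]
opening: 0.0117
grip_force: 57.9
```

Request:
{"op": "jog_arm", "data": {
  "plan": [
    [0,0,0,0,-0.4],
    [0,0,0,0,-0.4],
    [0,0,0,0,-0.4],
    [0,0,0,0,-0.4],
    [0,0,0.3,0,-0.4],
    [0,0,0.7,0,-0.4],
    [0,0,0.7,0,-0.4],
    [0,0,0.7,0,-1]
  ],
  "squeeze": 20
}}

```text
time: 45.65
tool_pos: [0.5136, 0.2202, 0.1003]
tool_rot: [3.141, 0.001, -3.063]
contact_force: [-1.0, -0.0, 0.1]
opening: 0.0229
grip_force: 0.0
```

```bash
python3 - <<'E'
from h import *
o=readout.observe(); print(o["time"],o["tool_pos"],o["opening"])
im=cams.read_camera("wrist"); c=cams.calibration("wrist"); m=(im[...,2].astype(int)-im[...,1])>20; m[222:]=0; cv2.imwrite("pics/w20.png",im)
for z in(.037,.04,.044):
  for e,a,k in blobs(m,1000,99999): 
    k=k[:,0]; w=k[(k[:,1]<165)&(k[:,1]>3)]; print(z,a,k.min(0),k.max(0),circ(np.array([ray(c,u,v,z) for u,v in w])))
E
```

```text
45.65 [0.51357948 0.22016435 0.1003047 ] 0.022938360350664485
0.037 32701.5 [145   0] [353 221] (array([0.4219, 0.2105]), 0.0689)
0.04 32701.5 [145   0] [353 221] (array([0.4223, 0.2105]), 0.068)
0.044 32701.5 [145   0] [353 221] (array([0.4227, 0.2106]), 0.0667)
```

Request:
{"op": "jog_arm", "data": {
  "plan": [
    [-0.3,-0.03,0,0,-1],
    [-0.6,-0.06,0,0,-1],
    [-0.6,-0.06,0,0,-1]
  ]
}}

```text
time: 46.0
tool_pos: [0.4615, 0.2147, 0.0983]
tool_rot: [-3.141, -0.006, -3.062]
contact_force: [0.0, 0.2, 0.6]
opening: 0.0006
grip_force: 0.0
```

Request:
{"op": "jog_arm", "data": {
  "plan": [
    [-0.3,-0.03,0,0,-1],
    [-0.53,-0.05,0,0,-1],
    [-0.53,-0.05,0,0,-1],
    [-0.53,-0.05,-0.3,0,-1],
    [-0.53,-0.05,-0.6,0,-1],
    [-0.53,-0.05,-0.68,0,-1],
    [-0.53,-0.05,-0.7,0,-1],
    [-0.53,-0.05,-0.7,0,-1]
  ]
}}

```text
time: 46.8
tool_pos: [0.4237, 0.2114, 0.0441]
tool_rot: [3.141, 0.0, -3.063]
contact_force: [0.3, -0.2, -0.0]
opening: 0.0003
grip_force: 0.0
```

Request:
{"op": "jog_arm", "data": {
  "plan": [
    [0,0,-0.01,0,-1],
    [0,0,-0.02,0,-1],
    [0,0,-0.03,0,-1],
    [0,0,-0.03,0,-1]
  ]
}}

```text
time: 47.2
tool_pos: [0.423, 0.2113, 0.0418]
tool_rot: [3.141, 0.001, -3.063]
contact_force: [-0.7, -0.4, -0.5]
opening: 0.0003
grip_force: 0.0
```

Request:
{"op": "jog_arm", "data": {
  "plan": [
    [0,0,-0.01,0,-1],
    [0,0,-0.02,0,-1],
    [0,0,-0.03,0,-1],
    [0,0,-0.03,0,-1]
  ]
}}

```text
time: 47.6
tool_pos: [0.423, 0.2113, 0.0402]
tool_rot: [3.141, 0.001, -3.062]
contact_force: [-3.6, -0.6, 13.1]
opening: 0.0006
grip_force: 6.4
```

Request:
{"op": "jog_arm", "data": {
  "plan": [
    [0,0,-0.01,0,-1],
    [0,0,-0.015,0,-1],
    [0,0,-0.015,0,-1],
    [0,0,-0.015,0,-1]
  ]
}}

```text
time: 48.0
tool_pos: [0.4231, 0.2114, 0.0401]
tool_rot: [3.141, 0.001, -3.062]
contact_force: [-7.2, -3.5, 25.9]
opening: 0.0003
grip_force: 12.7
```

Request:
{"op": "jog_arm", "data": {
  "plan": [
    [0,0,0.05,0,-1],
    [0,0,0.4,0,-1],
    [0,0,1,0,-1],
    [0,0,1,0,-1],
    [0,0,1,0,-1]
  ]
}}

```text
time: 48.5
tool_pos: [0.4235, 0.2115, 0.1187]
tool_rot: [3.141, 0.003, -3.063]
contact_force: [-0.1, 1.3, -0.7]
opening: 0.0002
grip_force: 0.0
```

Request:
{"op": "jog_arm", "data": {
  "plan": [
    [0.4,-0.5,0.2,0,-1],
    [0.8,-1,0.4,0,-1],
    [0.8,-1,0.4,0,-1]
  ]
}}

```text
time: 48.8
tool_pos: [0.4899, 0.1282, 0.1501]
tool_rot: [-3.141, 0.002, -3.066]
contact_force: [-0.1, 0.4, -0.6]
opening: 0.0003
grip_force: 0.0
```

Request:
{"op": "jog_arm", "data": {
  "plan": [
    [0,-0.5,0,0,-1],
    [0,-1,0,0,-1],
    [0,-1,0,0,-1]
  ]
}}

```text
time: 49.1
tool_pos: [0.4859, 0.0481, 0.1483]
tool_rot: [-3.141, -0.003, -3.067]
contact_force: [0.6, 0.6, -0.9]
opening: 0.0003
grip_force: 0.0
```

```bash
python3 - <<'E'
from h import *
o=readout.observe(); print(o["time"],o["tool_pos"],o["contact_force"])
for n in("top","scene"):
    im=cams.read_camera(n); c=cams.calibration(n); np.save(n+"4.npy",im)
    for e,a,k in blobs((im[...,2].astype(int)-im[...,1])>18,250,9000):
        k=k[:,0]; q=circ(np.array([ray(c,u,v,.038) for u,v in k])); print(n,np.round(e[0],1),a,np.round(e[1],1),np.round(e[2]),q)
    a=np.linspace(0,2*np.pi,73); P=np.array([proj(c,[.4235+.0685*np.cos(t),.2115+.0685*np.sin(t),.040]) for t in a]); print("pred lid top extents",P.min(0),P.max(0))
    hsv=cv2.cvtColor(im,cv2.COLOR_BGR2HSV); mb=(hsv[...,0]>8)&(hsv[...,0]<20)&(hsv[...,1]>90)
    for e,a,k in blobs(mb,80,3000): print(n,"brown",np.round(cv2.minAreaRect(k)[0]),np.round(cv2.minAreaRect(k)[1]),a)
print(plugs("top",np.load("top4.npy")))
E
```

```text
49.1 [0.48592858 0.04810095 0.14826787] [ 0.60333084  0.58620798 -0.94665819]
top [126.1 280.7] 407.0 [14.5 53.5] 10.0 (array([0.4268, 0.2398]), 0.0406)
top [371.8 274.5] 571.0 [16.  50.4] 173.0 (array([ 0.4355, -0.2223]), 0.0301)
top [397.8 271.3] 543.0 [15.1 51.5] 173.0 (array([ 0.4403, -0.2725]), 0.03)
top [171.1  89.3] 542.5 [12.8 58.9] 180.0 (array([0.8112, 0.1689]), 0.0338)
top [ 24.6 103.5] 1224.5 [ 90. 161.] 12.0 (array([0.7952, 0.5055]), 0.1468)
pred lid top extents [117.40526321 249.88260964] [186.45592768 319.79560501]
top brown [371. 272.] [46. 16.] 632.0
top brown [397. 269.] [46. 13.] 529.0
top brown [ 23. 109.] [ 83. 145.] 965.5
scene [127.3 250.5] 394.0 [14.1 40.3] 119.0 (array([ 0.4331, -0.262 ]), 0.0301)
scene [141.4 232.7] 336.0 [12.4 40.6] 118.0 (array([ 0.4291, -0.2119]), 0.0299)
scene [374.2 201.9] 388.5 [10.4 53.7] 119.0 (array([0.8204, 0.1579]), 0.0339)
scene [258.4 121.7] 1173.0 [36.5 48.7] 54.0 (array([0.4571, 0.2039]), 0.0607)
scene [430.4 115.8] 643.0 [ 71.  132.8] 118.0 (array([0.8148, 0.477 ]), 0.139)
scene [488.9  16.6] 376.0 [12.2 52.1] 113.0 (array([0.8124, 0.937 ]), 0.0455)
scene [314.8  22.2] 3216.0 [ 47.8 108.2] 95.0 (array([0.3645, 0.6225]), 0.1272)
pred lid top extents [221.55473478  93.72239899] [273.66928503 133.44599113]
scene brown [129. 256.] [42. 21.] 721.0
scene brown [314. 249.] [39. 35.] 1054.5
scene brown [145. 235.] [41. 17.] 433.5
scene brown [497. 154.] [64. 28.] 854.0
scene brown [428. 111.] [126.  69.] 547.0
scene brown [405.  70.] [ 9. 29.] 158.5
[]
```

Request:
{"op": "jog_arm", "data": {
  "plan": [
    [0,-0.5,0.5,0,-1],
    [0,-1,1,0,-1],
    [0,-1,1,0,-1]
  ]
}}

```text
time: 49.5
tool_pos: [0.4884, -0.0299, 0.2327]
tool_rot: [-3.14, 0.005, -3.063]
contact_force: [0.3, 0.2, -0.2]
opening: 0.0002
grip_force: 0.0
```

Request:
{"op": "jog_arm", "data": {
  "plan": [
    [0,-0.5,0,0,-1],
    [0,-1,0,0,-1],
    [0,-1,0,0,-1],
    [0,-1,0,0,-1]
  ]
}}

```text
time: 49.9
tool_pos: [0.4866, -0.1076, 0.2287]
tool_rot: [3.14, -0.002, -3.063]
contact_force: [0.2, 0.3, 0.6]
opening: 0.0003
grip_force: 0.0
```

```bash
python3 - <<'E'
from h import *
for n in("top","scene"):
    im=cams.read_camera(n); c=cams.calibration(n)
    for e,a,k in blobs((im[...,2].astype(int)-im[...,1])>18,1000,6000):
        p=ray(c,*e[0],.04)
        if p[1]>0 and p[0]<.55:
            k=k[:,0]; print(n,np.round(e[0],1),a,np.round(e[1],1),k.min(0),k.max(0))
    a=np.linspace(0,2*np.pi,73); P=np.array([proj(c,[.4235+.0685*np.cos(t),.2115+.0685*np.sin(t),.040]) for t in a]); print("pred",P.min(0),P.max(0))
E
```

```text
top [152.3 281.4] 4068.0 [67.1 82.8] [118 232] [187 321]
pred [117.40526321 249.88260964] [186.45592768 319.79560501]
scene [249.8 117.8] 2002.0 [45.5 58.8] [222  94] [284 141]
scene [313.4  22.3] 3517.0 [ 46.9 116.7] [248   0] [363  52]
pred [221.55473478  93.72239899] [273.66928503 133.44599113]
```

The lid outline matches a level, fully seated lid in both views, so I'm handing in.

```bash
python3 -c "from cell import ticket; print(ticket.hand_in())"
```

```text
the job is handed in; nothing more can be done
None
```

I packed all five white plugs into the tin with flanges down, closed it with the lid pressed fully down and level, left the cartons stacked behind the bar and the bystanders untouched, and handed the job in (no verdict was returned).

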